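# Roll the rolling pins on the kiln shelf and scrap any gone oval

### The job

Check the two wooden rolling pins on the flat kiln shelf: take the rolling board by its grip and, pressing lightly and evenly, roll each pin under it across the shelf by half a turn or more (not back again), feeling whether it lifts the board. Then lay the board flat on the bench, clear of the shelf, put any pin that lifted it by more than about 1.5 mm into the red crate and leave any that runs true lying on the shelf. Never bear down hard on a pin, and leave the other things on the bench alone.

Things in the scene. Friction and masses are not known exactly. Their poses are not given: they have to be found in the camera images.
- slab_top (a point): centre of the flat top face of the kiln shelf, a fixed cream slab 280 mm (its x) x 440 mm (its y), 20 mm thick on the bench (top face 20 mm above the bench); z up
- pin_1_mid (a point): middle (within 2 mm of the axis) of a brown wooden rolling pin, 30 mm across, 180 mm long, round ends, 0.11 kg, on the slab's left or right half. Its y runs along it (within 0.1 rad of the slab's y); its z is up at the start and turns as it rolls. It may have dried out oval, up to 3.4 mm wider one way, and then lies on its flat at the start. It soon stops rolling when let go
- pin_2_mid (a point): the same for the other pin, on the other half (middles about 214 mm apart). Either, both or none may be oval. A round pin keeps a level board steadily 30 mm over the shelf; an oval one, in each half turn, lifts the board along its whole length and lets it down again. Lift under 1 mm is sound, over 2 mm is scrap, in between either will do
- board_grip (a point): loose dark flat wooden rolling board, 115 (its x) x 200 (y) x 10 mm, 0.22 kg, flat on the bench left or right of the slab, with a pale ridge on top to hold: 24 mm thick (x), 100 long (y), from 10 to 56 mm above the underside; the point is its middle, 35 mm up. With its y along a pin it covers the pin; the pin goes half as far as the board. Stiff: 1 mm too low is 10 N or more; 3 to 8 N is plenty, 25 N too much
- crate_in (a point): centre of the inner floor, 6 mm above the bench, of the red open crate for scrap: 200 mm (its x) x 250 mm (its y) x 60 mm high outside, walls 6 mm; fixed on the bench on the side of the slab where the board is not
- bowl: unglazed clay bowl, 110 mm across, 50 mm high, standing beyond the slab
- mug: blue mug, 80 mm across, 90 mm high, beyond the slab
- glaze_jar: dark round jar, 70 mm across, 90 mm high, beyond the slab
- brush: brush lying between the robot and the slab, to the robot's right
- spatula: spatula lying between the robot and the slab, to the robot's left
- kiln_post: pale upright cylinder (kiln post), 38 mm across, 80 mm high, by the slab's far left corner
- test_tile: blue glazed test tile, 30 x 24 x 8 mm, lying on the slab near the middle of its far edge (slab x about 120 mm)
Mind the look-alikes: they are no part of the job. Leave any purple look-alike of the part that bears pin_1_mid alone.

How it is judged:
By the outcome, as a careful person would: the job done as asked, in the order asked, and still so for the second after the job is handed in, with the robot touching nothing.
It also fails if it takes over 72 s, if anything falls off the work surface, if the arm or the gripper's body presses on something with over 40 N, if the wrist force passes 120 N, or if a joint passes its speed limit or range.

### The arm

A 6-joint arm with a two-finger parallel gripper is mounted at the origin on the work surface. World frame = base frame: x ahead of the robot, y to its left, z up, the work surface at z = 0. Lengths are in m, angles in rad, forces in N, time in s.
With the tool pointing down it reaches from about 0.325 to 0.85 m from the base axis. Payload 15.5 kg.
Tool frame: the origin (TCP) lies midway between the tips of the shut fingers; the grasp point (between the pads) lies 19 mm behind it; z points along the fingers, y is the direction in which the jaws open and shut (so a half turn about z gives the same grasp; the last joint's range is limited). The gripper opens to 91 mm and grips with 3 to 60 N. Pads are 32 mm wide; open, the fingers measure 118 mm over their backs; the gripper's body (76 mm by 178 mm) begins 60 mm behind the grasp point.
Start: joints at [-1.423, 0.494, 1.345, -0, 1.302, -0.096], TCP at [0.15, -0.607, 0.177] pointing down, gripper open.
Joint ranges: [-2.91, 2.91], [-0.82, 2.16], [0.22, 2.67], [-1.22, 4.37], [0.12, 2.79], [-3.08, 3.08]. Speed limits (rad/s): [1.89, 1.89, 2.57, 3.01, 3.01, 3.01].

### API

Orientations are given as a unit quaternion [x, y, z, w].
In Python, from rig import ctrl, imaging, sign_off gives the robot as it stands.
- The arm moves only by the tool drive_tool, never from a script. Its arguments are lists of equal length, an entry for each row: "claw": the gripper command: -1 is fully open, 1 is shut, values between are in proportion; "translation": the shift along the tool's x, y, z in units of 30 mm (1.0 is 30 mm), a list of three; "turn": the turn, a rotation vector about the tool's x, y, z in units of 8 degrees (1.0 is 8 degrees), a list of three. In form: {"claw": [claw, ...], "translation": [[tx, ty, tz], ...], "turn": [[rx, ry, rz], ...]}. A call has 1 to 12 rows; each row is the pose to reach, as a shift and turn from the pose commanded when the call began, along the tool's axes at that moment; what a row does not reach only later rows make up. A row lasts 1/10 s, in which the tool goes at most 50 mm and 8.59 degrees, less where a joint would pass 70% of its speed; a pose out of reach is approached as far as the arm can. A call with a gripper value outside its range is refused whole. The fingers move at their own pace and stop on an object; the grip force is fixed at half the most. Time passes only in rows, so rows that repeat a pose let the fingers close. It gives the time, the measured TCP pose, the force and the opening at its end, in the units of the state.
- ctrl.get_obs(): the state, without advancing time (a new reading comes with each control period).
- imaging.camera(name): name is "side" or "top"; returns the picture (420x560x3 uint8, blue, green, red); there is no depth.
- imaging.camera_params(name): a dict with "K" (3x3 intrinsics, pixels), "k1" (the pictures are not rectified: a ray, as slopes to the right and down, at radius r is drawn at 1 + k1 r^2 times it, then the intrinsics apply), "R" (3x3) and "t" (3): a world point X has camera coordinates R X + t. Camera axes: x right, y down, z forward; pixel columns grow to the right and rows downward; lengths in m; the calibration is good to about 2 mm. A picture is of the moment at which its call begins. camera_params takes no time and is no camera call.
- sign_off(): hands the job in, once; it reports no verdict.
The state is a dict: "t": time; "q": joint angles; "joint_vel": joint speeds; "joint_torque": joint torques, N m; "eef_pos": TCP position; "ee_rot": TCP orientation; "ft_force": force on the tool from outside, world axes, zero at the start; "torque": the same for the moment, N m; "width": finger opening in m.
Only numpy, scipy, OpenCV 4.12 (cv2) and the standard library are available. Lean on these libraries where they do the work, as an engineer would, in place of code of your own. Each camera call takes 0.05 s, during which the arm holds its last target. There are 200 camera calls.

## Working session

There is one attempt and no reset: what is moved stays moved. The work goes in short steps, Python scripts to look and compute and a tool call to move; the robot and the scene stay as the last step left them, time stands still between calls to the robot, and variables do not carry over. Pictures are saved under pics/ and viewed, about 8 in all and at most 12, crops included, and the job is handed in when it is done.

Besides the shell and the picture viewer there is one more tool, called after "Request:" by a JSON object that holds its "method" and its "body". drive_tool: Moves the arm, as the interface text tells. Its arguments: {"type":"object","properties":{"claw":{"type":"array","items":{"type":"number"}},"translation":{"type":"array","items":{"type":"array","items":{"type":"number"}}},"turn":{"type":"array","items":{"type":"array","items":{"type":"number"}}}},"required":["claw","translation","turn"]}

```bash
mkdir -p pics; ls
python3 - <<'E'
from rig import ctrl, imaging
import cv2
for n in("top","side"):
    cv2.imwrite(f"pics/{n}0.png",imaging.camera(n)); print(n,imaging.camera_params(n))
print(ctrl.get_obs())
E
```

```text
pics
top {'K': array([[431.75678071,   0.        , 277.36183948],
       [  0.        , 431.75678071, 220.92847231],
       [  0.        ,   0.        ,   1.        ]]), 'k1': -0.05195507749648831, 'R': array([[-0.01244334, -0.99981937, -0.01436652],
       [-0.99514248,  0.01378576, -0.09747509],
       [ 0.09765554,  0.01308382, -0.99513427]]), 't': array([0.02130311, 0.4942738 , 1.10579567])}
side {'K': array([[420.69220946,   0.        , 274.55110273],
       [  0.        , 420.69220946, 209.27683159],
       [  0.        ,   0.        ,   1.        ]]), 'k1': -0.13162553535581284, 'R': array([[-0.99636764, -0.08204005,  0.0228244 ],
       [-0.06486301,  0.55749576, -0.82764199],
       [ 0.05517528, -0.82611616, -0.5607921 ]]), 't': array([0.51601738, 0.07641233, 1.40324907])}
{'t': 0.1, 'q': array([-1.42353204e+00,  4.94104571e-01,  1.34605397e+00, -1.55744294e-05,
        1.30251502e+00, -9.55057612e-02]), 'joint_vel': array([-8.00381297e-04,  7.16539876e-04, -5.34705490e-04,  7.64241322e-05,
       -3.07378695e-04,  7.90950537e-04]), 'joint_torque': array([ 4.70579471e-04, -8.80241060e+01, -3.82544124e+01,  7.11824675e-02,
        4.82525944e-02, -1.22565169e-05]), 'eef_pos': array([ 0.15018322, -0.60629692,  0.17661331]), 'ee_rot': array([ 9.92641484e-01,  1.21089190e-01, -2.14899558e-05, -5.40076738e-04]), 'ft_force': array([ 0.40525565,  0.04048595, -0.00885647]), 'torque': array([0.02536142, 0.04319673, 0.03935778]), 'width': 0.09133902084801859}
```

View pics/top0.png

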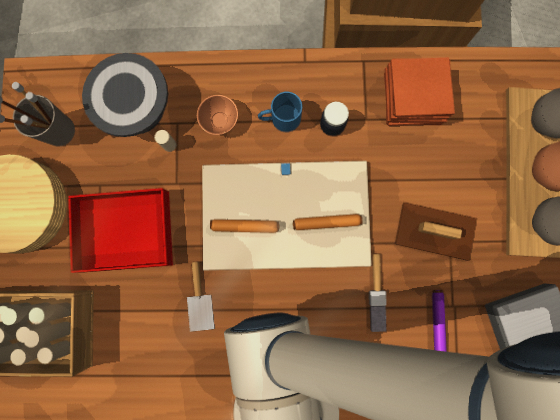

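View pics/side0.png

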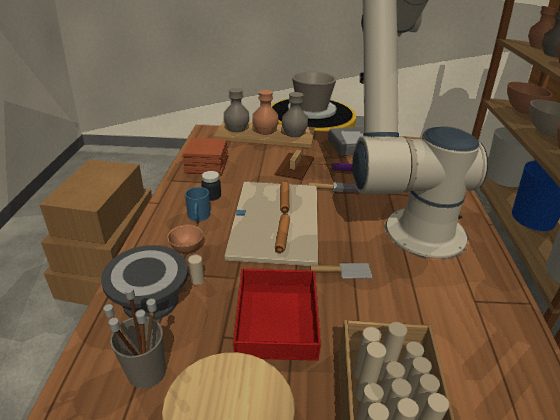

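Top view:
- The slab is at (286,215), with the tile at (286,169).
- The two brown pins on the slab are at (244,226) and (327,222). They fit the description. The purple rod at (440,320) is the look-alike and stays put.
- The dark board with its pale ridge is at (436,232), the red crate at (120,230) and the kiln post at (162,140).

Next I'll segment these and check with an enlarged overlay.

```bash
cat > h.py <<'E'
import numpy as np, cv2
from rig import ctrl, imaging
def back(px,z,n="top"):
    p=imaging.camera_params(n);K,R,t,k=p["K"],p["R"],p["t"],p["k1"]
    px=np.atleast_2d(px).astype(float)
    d=(px-K[[0,1],2])/K[0,0]; u=d.copy()
    for _ in range(20): u=d/(1+k*(u**2).sum(1,keepdims=True))
    r=np.c_[u,np.ones(len(u))]@R; c=-R.T@t
    return c+r*((z-c[2])/r[:,2])[:,None]
def proj(X,n="top"):
    p=imaging.camera_params(n);K,R,t,k=p["K"],p["R"],p["t"],p["k1"]
    c=np.atleast_2d(X)@R.T+t; u=c[:,:2]/c[:,2:]; u=u*(1+k*(u**2).sum(1,keepdims=True))
    return u*K[0,0]+K[[0,1],2]
def rect(mask,z,roi):
    m=np.zeros_like(mask);x0,y0,x1,y1=roi;m[y0:y1,x0:x1]=mask[y0:y1,x0:x1]
    m=cv2.morphologyEx(m,cv2.MORPH_OPEN,np.ones((2,2),np.uint8))
    c=max(cv2.findContours(m,cv2.RETR_EXTERNAL,cv2.CHAIN_APPROX_NONE)[0],key=cv2.contourArea)
    P=(back(c[:,0,:],z)[:,:2]*1000).astype(np.float32)
    (cx,cy),(w,h),a=cv2.minAreaRect(P)
    if w>h: w,h,a=h,w,a-90   # angle of the short side from x => yaw
    return np.round([cx,cy,w,h,(a+90)%180-90],1), c
E
python3 - <<'E'
from h import *
im=cv2.imread("pics/top0.png");hsv=cv2.cvtColor(im,cv2.COLOR_BGR2HSV);H,S,V=cv2.split(hsv)
for p in[(244,226),(327,222),(230,200),(410,225),(441,230),(400,180),(120,230),(470,215)]: print(p,hsv[p[1],p[0]])
out=im.copy()
def do(name,mask,z,roi):
    r,c=rect(mask.astype(np.uint8)*255,z,roi);print(name,r);cv2.drawContours(out,[c],-1,(0,255,0),1)
pin=(S>130)&(V<250)
do("pinL",pin,.035,(206,205,286,245));do("pinR",pin,.035,(288,205,366,240))
do("slab",(S<110)|((S>130)&(V<250)&False),.02,(198,155,376,275))
do("board",(V<115),.010,(390,198,482,265))
do("ridge",(V>125),.056,(415,218,468,243))
do("crate",(H<4)&(S>200),.06,(60,180,180,275))
cv2.imwrite("pics/ov.png",cv2.resize(out[150:280,190:490],None,fx=2.66,fy=2.66,interpolation=cv2.INTER_CUBIC))
E
```

```text
(244, 226) [ 14 184 218]
(327, 222) [ 14 188 193]
(230, 200) [ 19  73 218]
(410, 225) [ 12 188  91]
(441, 230) [ 17 149 198]
(400, 180) [ 12 172 107]
(120, 230) [  1 234 197]
(470, 215) [ 12 176 162]
pinL [479.9  99.1  30.7 177.2  -2. ]
pinR [ 487.  -116.5   30.3  177.6    3.5]
slab [509.   -9.  280.  439.4   0.6]
board [ 456.  -414.4  137.8  229.4  -20.1]
ridge [ 460.4 -406.8   24.    98.1  -13.3]
crate [471.4 417.  199.3 264.1   3.7]
```

View pics/ov.png

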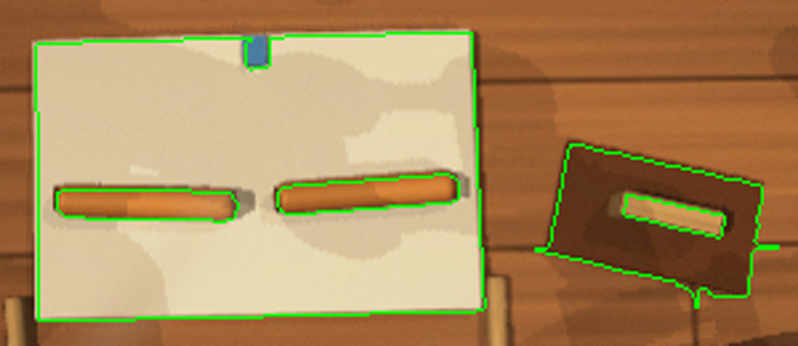

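Overlay: both pin outlines, the slab and the ridge fit well, and the sizes match 30x180 and 24x100. The board outline is ragged, so I use the ridge, at (460,-407) with yaw -13.3°. Next I'll plan the reach.

```bash
cat >> h.py <<'E'
from scipy.spatial.transform import Rotation as Ro
def plan(x,y,z,yaw):
    "mm, deg (yaw of the tool's y): print move units from the measured pose"
    o=ctrl.get_obs();R0=Ro.from_quat(o["ee_rot"])
    a=np.radians(yaw);Y=np.array([np.cos(a),np.sin(a),0]);Z=np.array([0,0,-1.]);
    R1=Ro.from_matrix(np.c_[np.cross(Y,Z),Y,Z])
    tr=R0.inv().apply(np.array([x,y,z])/1000-o["eef_pos"])/.03
    print("tr",tr.round(3),"turn",(np.degrees((R0.inv()*R1).as_rotvec())/8).round(3))
    yv=R0.apply([0,1,0]);zv=R0.apply([0,0,1])
    print("t",round(o["t"],2),"pos",(o["eef_pos"]*1000).round(2),"yaw",np.degrees(np.arctan2(yv[1],yv[0])).round(2),"tilt",np.degrees(zv[:2]).round(2),"F",o["ft_force"].round(1),"T",o["torque"].round(2),"w",round(o["width"]*1000,1),"q",o["q"].round(2))
E
python3 -c "
from h import *
plan(460.5,-407,100,-13.3)"
```

```text
tr [11.637 -3.959  2.559] turn [-7.000e-03 -5.000e-03 -7.849e+00]
t 0.1 pos [ 150.18 -606.3   176.61] yaw -76.09 tilt [-0.01  0.06] F [ 0.4  0.  -0. ] T [0.03 0.04 0.04] w 91.3 q [-1.42  0.49  1.35 -0.    1.3  -0.1 ]
```

Request:
{"method": "drive_tool", "body": {"claw": [-1,-1,-1,-1,-1,-1,-1,-1,-1,-1,-1,-1], "translation": [[1.2,-0.4,0.25],[2.4,-0.8,0.5],[3.6,-1.2,0.75],[4.8,-1.6,1],[6,-2,1.3],[7.2,-2.4,1.5],[8.4,-2.8,1.8],[9.6,-3.2,2],[10.8,-3.6,2.3],[11.64,-3.96,2.56],[11.64,-3.96,2.56],[11.64,-3.96,2.56]], "turn": [[0,0,-0.8],[0,0,-1.6],[0,0,-2.4],[0,0,-3.2],[0,0,-4],[0,0,-4.8],[0,0,-5.6],[0,0,-6.4],[0,0,-7.2],[0,0,-7.85],[0,0,-7.85],[0,0,-7.85]]}}

```text
t: 1.3
eef_pos: [0.4607, -0.4069, 0.0999]
ee_rot: [0.784, 0.621, -0.0, -0.0]
ft_force: [0.2, -0.8, -0.2]
width: 0.0909
```

```bash
python3 -c "
from h import *
plan(460.5,-407,18,-13.3)
cv2.imwrite('pics/s1.png',cv2.resize(imaging.camera('side')[120:220,230:370],None,fx=5,fy=5,interpolation=cv2.INTER_CUBIC))"
```

```text
tr [-4.000e-03 -2.000e-03  2.731e+00] turn [-0.006 -0.003  0.003]
t 1.3 pos [ 460.65 -406.93   99.92] yaw -13.28 tilt [-0.04  0.03] F [ 0.2 -0.8 -0.2] T [-0.07 -0.08 -0.06] w 90.9 q [-0.82  0.56  1.46 -0.    1.12 -0.59]
```

View pics/s1.png

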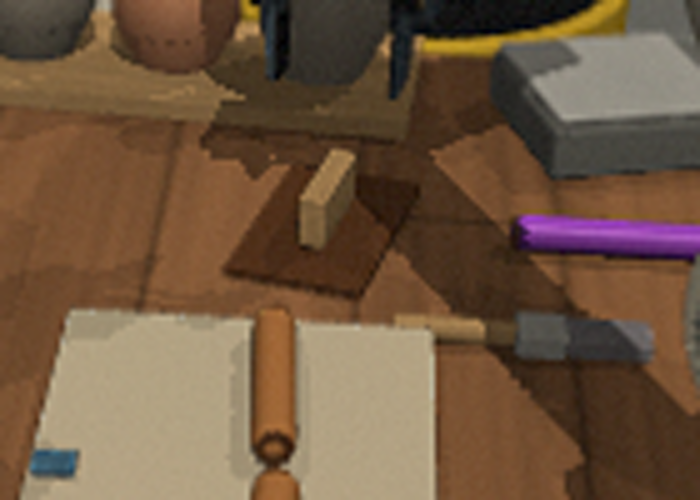

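The crop shows the open fingers at (275,60) and (400,60), on either side of the ridge at (328,200) and above it. I'll descend and grip.

Request:
{"method": "drive_tool", "body": {"claw": [-1,-1,-1,-1,-1,1,1,1,1,1,1,1], "translation": [[0,0,0.9],[0,0,1.8],[0,0,2.5],[0,0,2.73],[0,0,2.73],[0,0,2.73],[0,0,2.73],[0,0,2.73],[0,0,2.73],[0,0,2.73],[0,0,2.73],[0,0,2.73]], "turn": [[0,0,0],[0,0,0],[0,0,0],[0,0,0],[0,0,0],[0,0,0],[0,0,0],[0,0,0],[0,0,0],[0,0,0],[0,0,0],[0,0,0]]}}

```text
t: 2.55
eef_pos: [0.4607, -0.4074, 0.0184]
ee_rot: [0.784, 0.621, -0.0, -0.0]
ft_force: [0.8, -1.0, 0.3]
width: 0.0378
```

```bash
python3 -c "
from h import *
plan(460.5,-407,110,-13.3)"
```

```text
tr [ 0.011 -0.008 -3.052] turn [-0.    -0.     0.002]
t 2.55 pos [ 460.66 -407.37   18.44] yaw -13.28 tilt [-0.  0.] F [ 0.8 -1.   0.3] T [-0.02 -0.1  -0.04] w 37.8 q [-0.82  0.66  1.53 -0.    0.95 -0.59]
```

Request:
{"method": "drive_tool", "body": {"claw": [1,1,1,1,1,1], "translation": [[0,0,0],[0,0,0],[0,0,0],[0,0,0],[0,0,0],[0,0,0]], "turn": [[0,0,0],[0,0,0],[0,0,0],[0,0,0],[0,0,0],[0,0,0]]}}

```text
t: 3.15
eef_pos: [0.4607, -0.4074, 0.0184]
ee_rot: [0.784, 0.621, 0.0, 0.0]
ft_force: [1.1, -0.4, -0.3]
width: 0.0222
```

Request:
{"method": "drive_tool", "body": {"claw": [1,1,1,1,1,1,1], "translation": [[0,0,-0.2],[0,0,-0.8],[0,0,-1.6],[0,0,-2.4],[0,0,-3],[0,0,-3],[0,0,-3]], "turn": [[0,0,0],[0,0,0],[0,0,0],[0,0,0],[0,0,0],[0,0,0],[0,0,0]]}}

```text
t: 3.85
eef_pos: [0.4604, -0.4072, 0.1081]
ee_rot: [0.784, 0.621, -0.0, -0.0]
ft_force: [-0.6, -0.1, -3.1]
width: 0.022
```

```bash
python3 -c "
from h import *
a=np.radians(3.5)
b=-32
plan(487+b*np.cos(a),-116.5+b*np.sin(a),85,3.5)"
```

```text
tr [ 9.326 -2.387  0.772] turn [-1.000e-03 -0.000e+00 -2.099e+00]
t 3.85 pos [ 460.45 -407.21  108.14] yaw -13.29 tilt [-0.01  0.  ] F [-0.6 -0.1 -3.1] T [-0.03 -0.08  0.01] w 22.0 q [-0.82  0.55  1.45 -0.    1.14 -0.59]
```

Request:
{"method": "drive_tool", "body": {"claw": [1,1,1,1,1,1,1,1,1,1], "translation": [[1.2,-0.3,0],[2.4,-0.6,0],[3.6,-0.9,0],[4.8,-1.2,0],[6,-1.5,0],[7.2,-1.8,0],[8.4,-2.2,0],[9.33,-2.39,0.3],[9.33,-2.39,0.77],[9.33,-2.39,0.77]], "turn": [[0,0,-0.3],[0,0,-0.6],[0,0,-0.9],[0,0,-1.2],[0,0,-1.5],[0,0,-1.8],[0,0,-2.1],[0,0,-2.1],[0,0,-2.1],[0,0,-2.1]]}}

```text
t: 4.85
eef_pos: [0.4535, -0.1172, 0.0833]
ee_rot: [0.685, 0.729, -0.001, -0.002]
ft_force: [0.2, -0.3, -2.0]
width: 0.0225
```

```bash
python3 -c "
from h import *
a=np.radians(3.5)
b=-32
plan(487+b*np.cos(a),-116.5+b*np.sin(a),70,3.5)
im=imaging.camera('side')[150:270,210:350];im2=imaging.camera('top')[150:280,200:400]
cv2.imwrite('pics/s2.png',np.vstack([cv2.resize(im,(560,300),interpolation=cv2.INTER_CUBIC)[:290],cv2.resize(im2,(560,300))]))"
```

```text
tr [-0.046  0.05   0.445] turn [-0.027 -0.012  0.012]
t 4.85 pos [ 453.54 -117.19   83.35] yaw 3.6 tilt [-0.22  0.08] F [ 0.2 -0.3 -2. ] T [-0.06 -0.08  0.04] w 22.5 q [-0.38  0.41  1.83 -0.    0.91 -0.44]
```

View pics/s2.png

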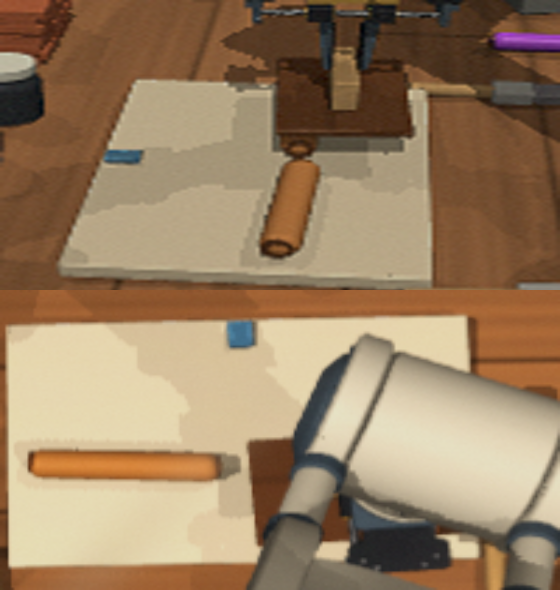

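The board hangs level over the right pin: in the side crop the board is at (345,95) with the pin end at (298,145). The left pin and tile are undisturbed. I'll go down slowly until it touches.

Request:
{"method": "drive_tool", "body": {"claw": [1,1,1,1,1,1], "translation": [[0,0,0.2],[0,0,0.4],[0,0,0.5],[0,0,0.5],[0,0,0.5],[0,0,0.5]], "turn": [[0,0,0],[0,0,0],[0,0,0],[0,0,0],[0,0,0],[0,0,0]]}}

```text
t: 5.55
eef_pos: [0.4553, -0.1186, 0.0705]
ee_rot: [0.685, 0.728, 0.0, 0.0]
ft_force: [-0.2, 0.4, -2.6]
width: 0.0223
```

```bash
python3 -c "
from h import *
plan(455.06,-118.5,68.4,3.5)"
```

```text
tr [ 0.003 -0.009  0.069] turn [0.002 0.001 0.001]
t 5.55 pos [ 455.34 -118.59   70.48] yaw 3.51 tilt [ 0.02 -0.01] F [-0.2  0.4 -2.6] T [ 0.01 -0.09 -0.01] w 22.3 q [-0.38  0.43  1.84  0.    0.87 -0.44]
```

Request:
{"method": "drive_tool", "body": {"claw": [1,1,1,1], "translation": [[0,0,0.05],[0,0,0.05],[0,0,0.05],[0,0,0.05]], "turn": [[0,0,0],[0,0,0],[0,0,0],[0,0,0]]}}

```text
t: 5.95
eef_pos: [0.4552, -0.1185, 0.0688]
ee_rot: [0.685, 0.728, -0.0, 0.0]
ft_force: [0.5, -0.2, -2.1]
width: 0.0223
```

Request:
{"method": "drive_tool", "body": {"claw": [1,1,1,1], "translation": [[0,0,0.02],[0,0,0.02],[0,0,0.02],[0,0,0.02]], "turn": [[0,0,0],[0,0,0],[0,0,0],[0,0,0]]}}

```text
t: 6.35
eef_pos: [0.4553, -0.1185, 0.0682]
ee_rot: [0.685, 0.728, 0.0, 0.0]
ft_force: [0.0, -0.8, -2.5]
width: 0.0225
```

Request:
{"method": "drive_tool", "body": {"claw": [1,1,1,1], "translation": [[0,0,0.015],[0,0,0.015],[0,0,0.015],[0,0,0.015]], "turn": [[0,0,0],[0,0,0],[0,0,0],[0,0,0]]}}

```text
t: 6.75
eef_pos: [0.4552, -0.1185, 0.0678]
ee_rot: [0.685, 0.728, 0.0, 0.0]
ft_force: [-0.3, 0.1, -0.1]
width: 0.0004
```

Request:
{"method": "drive_tool", "body": {"claw": [1,1,1,1], "translation": [[0,0,0.015],[0,0,0.015],[0,0,0.015],[0,0,0.015]], "turn": [[0,0,0],[0,0,0],[0,0,0],[0,0,0]]}}

```text
t: 7.15
eef_pos: [0.4552, -0.1185, 0.0673]
ee_rot: [0.685, 0.728, 0.0, -0.0]
ft_force: [0.4, 0.7, -1.3]
width: 0.0004
```

The opening fell to 0, so the board has left the grip. I'll look.

```bash
python3 -c "
from h import *
im=imaging.camera('side')[150:270,210:350];im2=imaging.camera('top')[150:280,200:400]
cv2.imwrite('pics/s3.png',np.vstack([cv2.resize(im,(700,600),interpolation=cv2.INTER_CUBIC)[:400],cv2.resize(im2,(700,455))])[:600])"
```

```text
(no output)
```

View pics/s3.png

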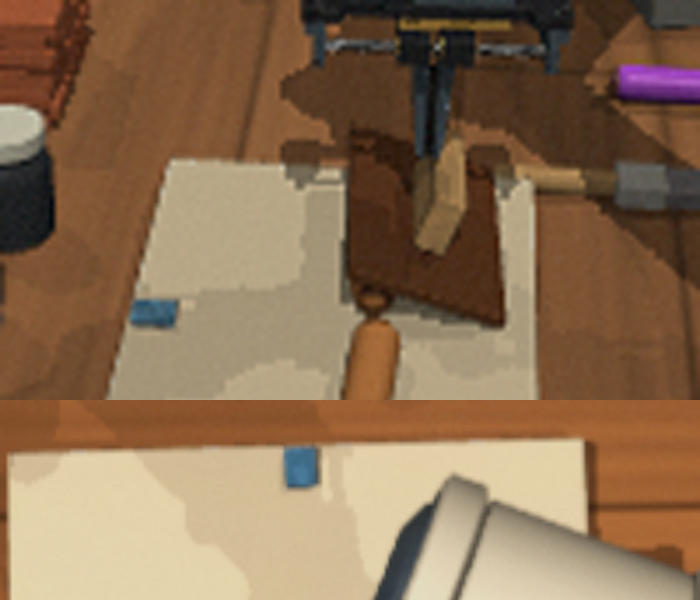

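The side crop shows the board slipped out of the fingers. It lies askew at (425,240), its far edge propped on the right pin and the other edge on the slab. I'll use the previous picture to see how it slipped before the drop.

Run:
```python
from h import *
# expected board corners in s2 crop if not slipped: TCP (453.5,-117.2,83.3), yaw 3.6
a=np.radians(3.6);c,s=np.cos(a),np.sin(a)
for dz in(0,-18,-30):
  P=[]
  for u,v,w in[(57.5,100,10),(-57.5,100,10),(-57.5,-100,10),(57.5,-100,10),(12,50,56),(-12,50,56),(0,0,18)]:
    P.append([453.5+c*u-s*v,-117.2+s*u+c*v,83.3-18.4+w+dz])
  p=proj(np.array(P)/1000,"side");print(dz,((p-[210,150])*[4,2.5]).round().tolist())
plan(455,-118.5,120,3.5)
```

```text
0 [[278.0, 129.0], [416.0, 131.0], [403.0, 58.0], [280.0, 56.0], [334.0, 81.0], [362.0, 81.0], [344.0, 86.0]]
-18 [[277.0, 140.0], [414.0, 142.0], [402.0, 68.0], [279.0, 66.0], [333.0, 92.0], [361.0, 93.0], [343.0, 97.0]]
-30 [[276.0, 147.0], [413.0, 150.0], [401.0, 75.0], [279.0, 73.0], [332.0, 100.0], [360.0, 100.0], [343.0, 105.0]]
tr [ 0.    -0.007 -1.756] turn [-0.    -0.     0.002]
t 7.25 pos [ 455.21 -118.5    67.33] yaw 3.51 tilt [-0.  0.] F [-0.5 -0.8 -0.1] T [-0.03 -0.13 -0.01] w 0.4 q [-0.38  0.44  1.85  0.    0.86 -0.44]
```

Request:
{"method": "drive_tool", "body": {"claw": [1,1,1,1,-1,-1,-1,-1,-1,-1,-1,-1], "translation": [[0,0,-0.3],[0,0,-1],[0,0,-2],[0,0,-3],[0,2,-4],[0,3.5,-5],[0,5,-6],[0,5,-7],[0,5,-7.5],[0,5,-7.5],[0,5,-7.5],[0,5,-7.5]], "turn": [[0,0,0],[0,0,0],[0,0,0],[0,0,0],[0,0,0],[0,0,0],[0,0,0],[0,0,0],[0,0,0],[0,0,0],[0,0,0],[0,0,0]]}}

```text
t: 8.45
eef_pos: [0.6039, -0.1092, 0.2914]
ee_rot: [0.685, 0.728, -0.0, -0.001]
ft_force: [0.6, -0.1, -0.3]
width: 0.0616
```

Run:
```python
from h import *
p=proj(np.array([[.4606,-.4069,.0999],[.4552,-.1185,.0673]]),"side");print("s1 tcp",(p[0]-[230,120])*5,"s3 tcp",(p[1]-[210,150])*5)
plan(455,-118.5,120,3.5)
a=imaging.camera('side');b=imaging.camera('top')
cv2.imwrite('pics/sfull4.png',a);cv2.imwrite('pics/tfull4.png',b)
cv2.imwrite('pics/s4.png',np.vstack([cv2.resize(a[160:260,220:350],(780,600),interpolation=cv2.INTER_CUBIC)[:300],cv2.resize(b[190:290,270:400],(780,600),interpolation=cv2.INTER_CUBIC)[:300]]))
```

```text
s1 tcp [336.5308458 123.7867455] s3 tcp [426.87490141 190.64326229]
tr [-0.011 -4.964  5.723] turn [-0.013 -0.005  0.   ]
t 8.45 pos [ 603.92 -109.18  291.42] yaw 3.5 tilt [-0.11  0.03] F [ 0.6 -0.1 -0.3] T [-0.04 -0.07 -0.  ] w 61.6 q [-0.28  0.4   1.2   0.    1.55 -0.34]
```

View pics/s4.png

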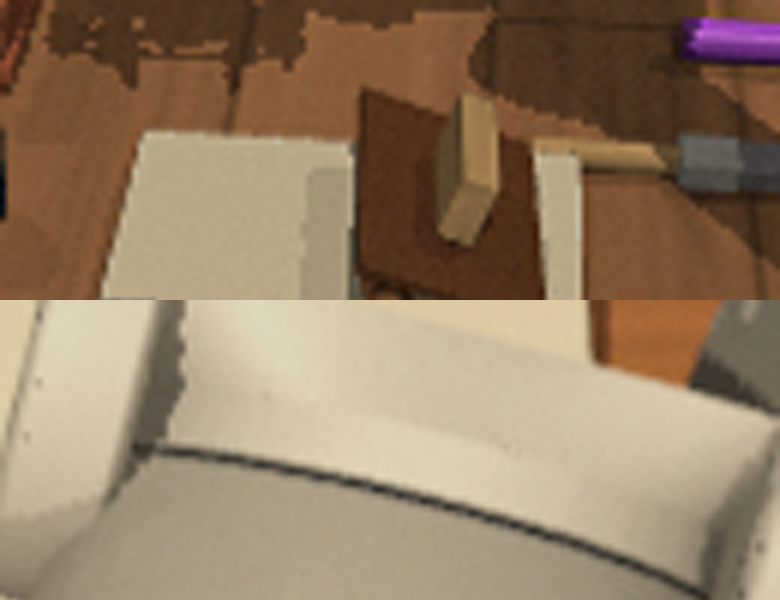

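Request:
{"method": "drive_tool", "body": {"claw": [-1,-1,-1,-1,-1,-1,-1,-1,-1,-1,-1,-1], "translation": [[1.4,-0.8,0.2],[2.8,-1.6,0.4],[4.2,-2.4,0.6],[5.6,-3.2,0.9],[7,-4,1.2],[8.4,-4.8,1.5],[9.8,-5.6,1.8],[11.2,-6.4,2.1],[12.6,-7.2,2.4],[14,-8,2.7],[15.4,-8.8,3],[15.9,-9.2,3]], "turn": [[0,0,0],[0,0,0],[0,0,0],[0,0,0],[0,0,0],[0,0,0],[0,0,0],[0,0,0],[0,0,0],[0,0,0],[0,0,0],[0,0,0]]}}

```text
t: 9.75
eef_pos: [0.2973, 0.3518, 0.201]
ee_rot: [0.684, 0.729, -0.001, -0.0]
ft_force: [-0.5, -1.4, 0.8]
width: 0.0913
```

Run:
```python
from h import *
plan(300,350,200,3.5)
a=imaging.camera('side');b=imaging.camera('top')
cv2.imwrite('pics/sfull5.png',a);cv2.imwrite('pics/tfull5.png',b)
e=ctrl.get_obs()["eef_pos"];p=proj(e,"side")[0];print("tcp px",p)
x,y=p.round().astype(int)
A=cv2.resize(a[max(0,y-100):y+50,x-70:x+70],(373,400),interpolation=cv2.INTER_CUBIC);print("crop A origin",x-70,max(0,y-100))
cv2.circle(A,(int(70*2.664),int((y-max(0,y-100))*2.667)),3,(0,255,0),-1)
B=cv2.resize(b[190:280,280:380],(427,400),interpolation=cv2.INTER_CUBIC)
cv2.imwrite('pics/s5.png',np.hstack([A,B]))
```

```text
tr [-0.065  0.085  0.033] turn [-0.015  0.006  0.017]
t 9.75 pos [297.33 351.77 201.  ] yaw 3.64 tilt [-0.12 -0.05] F [-0.5 -1.4  0.8] T [-0.02 -0.14 -0.  ] w 91.3 q [0.74 0.24 1.7  0.   1.21 0.67]
tcp px [354.72199515 244.61901422]
crop A origin 285 145
```

View pics/s5.png

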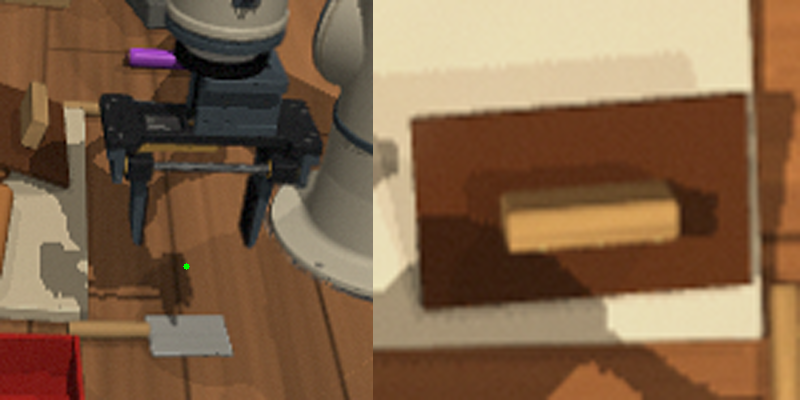

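The left crop shows the open fingertips at row 245 with the reported TCP projecting at row 266. So the tips sit about 20 mm above the TCP value, the first grip only held the ridge's top edge, and the board crept out. The right crop shows the board over the right pin with corners at full-image px (289,217), (368,211), (369,254) and (292,259). I'll fit its pose from both views.

```bash
cat > fit.py <<'E'
from h import *
from scipy.optimize import least_squares
M=np.array([[57.5,100,10],[57.5,-100,10],[-57.5,-100,10],[-57.5,100,10]])/1000
def fit(tops,sides,x0,ridge=None):
    def res(v):
        X=Ro.from_euler("ZYX",v[3:]).apply(M)+v[:3]
        r=[(proj(X)-tops).ravel(),(proj(X,"side")-sides).ravel()]
        r=np.concatenate(r); return r[np.isfinite(r)]
    s=least_squares(res,x0,loss="soft_l1");v=s.x
    print("under-centre mm",(v[:3]*1000).round(1),"yaw,pitch,roll",np.degrees(v[3:]).round(1),"res",res(v).round(1))
    R=Ro.from_euler("ZYX",v[3:]);print("grip",((R.apply([0,0,.035])+v[:3])*1000).round(1),"corners z",((R.apply(M-[0,0,.01])+v[:3])*1000)[:,2].round(1)); return v
E
python3 - <<'E'
from fit import *
n=np.nan
tops=np.array([[289.1,216.6],[367.8,210.9],[368.8,254],[292.2,259.4]])
sides=np.array([[279.7,205],[280.2,175],[309.5,183.8],[310.4,215]])
fit(tops,sides,[.45,-.11,.03,0.06,-.2,0])
# tip offset: midpoint of tips in s5
e=ctrl.get_obs()["eef_pos"];R=Ro.from_quat(ctrl.get_obs()["ee_rot"])
for dz in(0,.01,.02,.03):
  print(dz,[(proj(e+[0,0,dz]+R.apply([0,w,0]),"side")[0]-[285,145])*2.667 for w in(.052,-.052)])
E
```

```text
under-centre mm [ 457.  -118.6   33.5] yaw,pitch,roll [  3.4 -18.4  -1.1] res [-0.  -0.5  0.1 -0.3  0.2  0.  -0.2 -0.1  0.1  0.1  0.6 -0.2 -0.3  0.3
  1.1  0. ]
grip [ 446.  -118.6   66.7] corners z [49.7 53.5 17.2 13.5]
0 [array([129.24599433, 264.30532744]), array([242.2179686 , 266.98912437])]
0.01 [array([130.38944958, 255.67898429]), array([243.98552493, 258.41866195])]
0.02 [array([131.54334567, 246.95300483]), array([245.76846299, 249.75010706])]
0.03 [array([132.70776228, 238.12609157]), array([247.56687744, 240.98221197])]
```

```bash
cat >> h.py <<'E'
def plan2(v,h):
    "board pose v (m,rad ZYX), TCP at board height h mm"
    B=Ro.from_euler("ZYX",v[3:]);b=B.as_matrix();o=ctrl.get_obs();R0=Ro.from_quat(o["ee_rot"])
    R1=Ro.from_matrix(np.c_[b[:,1],b[:,0],-b[:,2]])
    T=np.array(v[:3])+B.apply([0,0,h/1000])
    print("tgt",T.round(4),"tr",(R0.inv().apply(T-o["eef_pos"])/.03).round(3),"turn",(np.degrees((R0.inv()*R1).as_rotvec())/8).round(3))
E
python3 -c "
from h import *
plan2([.457,-.1186,.0335,*np.radians([3.4,-18.4,-1.1])],80)"
```

```text
tgt [ 0.4317 -0.1186  0.1094] tr [-15.908   3.442   3.08 ] turn [-2.31  -0.138  0.059]
```

Request:
{"method": "drive_tool", "body": {"claw": [-1,-1,-1,-1,-1,-1,-1,-1,-1,-1,-1,-1], "translation": [[-1.5,0.3,0],[-3,0.6,0],[-4.5,0.9,0],[-6,1.2,0],[-7.5,1.5,0],[-9,1.8,0],[-10.5,2.1,0],[-12,2.4,0],[-13.5,2.7,0.2],[-15,3.1,1],[-15.9,3.44,2],[-15.9,3.44,2.5]], "turn": [[0,0,0],[0,0,0],[0,0,0],[0,0,0],[0,0,0],[-0.3,0,0],[-0.7,0,0],[-1.1,0,0],[-1.5,0,0],[-1.9,-0.1,0],[-2.31,-0.14,0.06],[-2.31,-0.14,0.06]]}}

```text
t: 11.05
eef_pos: [0.4315, -0.1245, 0.1255]
ee_rot: [0.681, 0.714, 0.11, 0.118]
ft_force: [-0.4, -0.2, -1.8]
width: 0.0917
```

Request:
{"method": "drive_tool", "body": {"claw": [-1,-1,-1], "translation": [[0,0,0],[0,0,0],[0,0,0]], "turn": [[0,0,0],[0,0,0],[0,0,0]]}}

```text
t: 11.35
eef_pos: [0.4329, -0.1197, 0.1283]
ee_rot: [0.679, 0.716, 0.11, 0.118]
ft_force: [0.8, 0.8, 0.4]
width: 0.0914
```

```bash
python3 -c "
from h import *
v=[.457,-.1186,.0335,*np.radians([3.4,-18.4,-1.1])]
plan2(v,60);plan2(v,18);plan2(v,-8)"
```

```text
tgt [ 0.438  -0.1186  0.0904] tr [ 0.052 -0.238  1.251] turn [ 0.017  0.008 -0.015]
tgt [ 0.4513 -0.1186  0.0506] tr [ 0.054 -0.241  2.651] turn [ 0.017  0.008 -0.015]
tgt [ 0.4595 -0.1186  0.0259] tr [ 0.055 -0.243  3.518] turn [ 0.017  0.008 -0.015]
```

Request:
{"method": "drive_tool", "body": {"claw": [-1,-1,-1,-1,-1,-1,-1,-1], "translation": [[0.05,-0.24,0.4],[0.05,-0.24,1],[0.05,-0.24,1.6],[0.05,-0.24,2.2],[0.05,-0.24,2.5],[0.05,-0.24,2.65],[0.05,-0.24,2.65],[0.05,-0.24,2.65]], "turn": [[0,0,0],[0,0,0],[0,0,0],[0,0,0],[0,0,0],[0,0,0],[0,0,0],[0,0,0]]}}

```text
t: 12.15
eef_pos: [0.4512, -0.1187, 0.0504]
ee_rot: [0.679, 0.716, 0.111, 0.118]
ft_force: [0.2, 0.0, 0.5]
width: 0.0913
```

Request:
{"method": "drive_tool", "body": {"claw": [-1,-1,-1], "translation": [[0,0,0.1],[0,0,0.2],[0,0,0.2]], "turn": [[0,0,0],[0,0,0],[0,0,0]]}}

```text
t: 12.45
eef_pos: [0.4528, -0.1189, 0.0438]
ee_rot: [0.679, 0.716, 0.11, 0.117]
ft_force: [0.3, 1.2, -0.3]
width: 0.091
```

Run:
```python
from h import *
plan2([.457,-.1186,.0335,*np.radians([3.4,-18.4,-1.1])],18)
a=imaging.camera('side');e=ctrl.get_obs()["eef_pos"];p=proj(e,"side")[0]
A=cv2.resize(a[140:240,230:350],(720,600),interpolation=cv2.INTER_CUBIC);q=((p-[230,140])*6).astype(int);print(q)
cv2.circle(A,tuple(map(int,q)),3,(0,255,0),-1)
A=cv2.convertScaleAbs(A,alpha=1.6,beta=10)
cv2.imwrite('pics/s6.png',A)
```

```text
tgt [ 0.4513 -0.1186  0.0506] tr [ 0.009  0.025 -0.229] turn [ 0.01   0.005 -0.024]
[394 322]
```

View pics/s6.png

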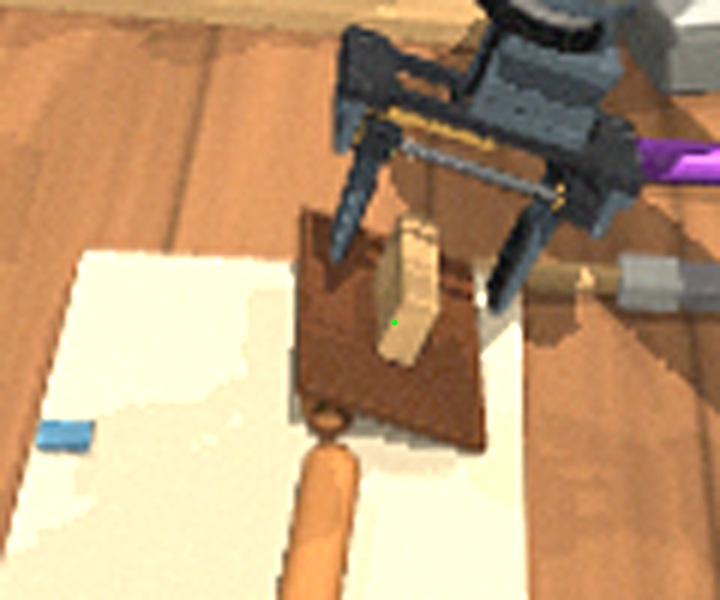

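The open fingers straddle the ridge, with tips at (338,262) and (497,312). The TCP dot is at (394,322), so the tips are again 20 to 25 mm short of the reported TCP. I'll go deeper in steps and watch the force.

Request:
{"method": "drive_tool", "body": {"claw": [-1,-1,-1,-1,-1], "translation": [[0,0,0.1],[0,0,0.2],[0,0,0.3],[0,0,0.3],[0,0,0.3]], "turn": [[0,0,0],[0,0,0],[0,0,0],[0,0,0],[0,0,0]]}}

```text
t: 13.0
eef_pos: [0.4555, -0.1188, 0.0352]
ee_rot: [0.679, 0.716, 0.11, 0.117]
ft_force: [-0.1, 0.1, -0.9]
width: 0.0914
```

Request:
{"method": "drive_tool", "body": {"claw": [-1,-1,-1,-1], "translation": [[0,0,0.1],[0,0,0.2],[0,0,0.2],[0,0,0.2]], "turn": [[0,0,0],[0,0,0],[0,0,0],[0,0,0]]}}

```text
t: 13.4
eef_pos: [0.4574, -0.1189, 0.0296]
ee_rot: [0.679, 0.716, 0.11, 0.117]
ft_force: [0.2, 0.0, 0.9]
width: 0.091
```

Run:
```python
from h import *
v=[.457,-.1186,.0335,*np.radians([3.4,-18.4,-1.1])];plan2(v,-5)
o=ctrl.get_obs();e=o["eef_pos"];R=Ro.from_quat(o["ee_rot"]);a=imaging.camera('side');p=proj(e,"side")[0]
A=cv2.resize(a[140:240,230:350],(720,600),interpolation=cv2.INTER_CUBIC);A=cv2.convertScaleAbs(A,alpha=1.6,beta=10)
for d in(0,.01,.02,.03):
  for w in(-.052,.052):
    q=((proj(e+R.apply([0,w,-d]),"side")[0]-[230,140])*6).astype(int);cv2.circle(A,tuple(map(int,q)),2,(0,255,int(d*8000)),-1)
cv2.imwrite('pics/s7.png',A)
```

```text
tgt [ 0.4586 -0.1186  0.0288] tr [0.008 0.028 0.038] turn [ 0.008  0.004 -0.024]
```

View pics/s7.png

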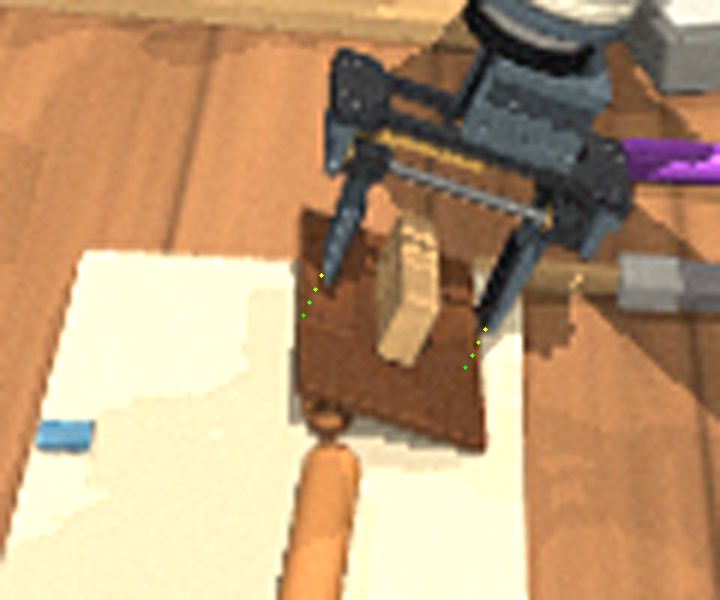

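The tips match the marks drawn about 26 mm behind the TCP, so they sit at board height 22 mm now. I'll go 6 mm deeper, then close.

Request:
{"method": "drive_tool", "body": {"claw": [-1,-1,-1,1,1,1,1,1,1,1,1,1], "translation": [[0,0.02,0.1],[0,0.02,0.2],[0,0.02,0.2],[0,0.02,0.2],[0,0.02,0.2],[0,0.02,0.2],[0,0.02,0.2],[0,0.02,0.2],[0,0.02,0.2],[0,0.02,0.2],[0,0.02,0.2],[0,0.02,0.2]], "turn": [[0,0,0],[0,0,0],[0,0,0],[0,0,0],[0,0,0],[0,0,0],[0,0,0],[0,0,0],[0,0,0],[0,0,0],[0,0,0],[0,0,0]]}}

```text
t: 14.65
eef_pos: [0.4601, -0.1189, 0.0243]
ee_rot: [0.679, 0.716, 0.11, 0.117]
ft_force: [-3.2, 1.6, 12.7]
width: 0.0243
```

Request:
{"method": "drive_tool", "body": {"claw": [1,1,1,1,1], "translation": [[0,0,0],[0,0,0],[0,0,0],[0,0,0],[0,0,0]], "turn": [[0,0,0],[0,0,0],[0,0,0],[0,0,0],[0,0,0]]}}

```text
t: 15.15
eef_pos: [0.4601, -0.1189, 0.0245]
ee_rot: [0.679, 0.716, 0.11, 0.117]
ft_force: [-1.7, 1.6, 6.2]
width: 0.0242
```

```bash
python3 -c "
from h import *
plan(460,-118.5,100,3.4)"
```

```text
tr [-0.032  0.797 -2.389] turn [ 2.314  0.14  -0.044]
t 15.15 pos [ 460.11 -118.91   24.46] yaw 3.22 tilt [18.22 -0.07] F [-1.7  1.6  6.2] T [ 0.14 -0.44  0.27] w 24.2 q [-0.51  0.47  2.17  0.64  0.26 -1.16]
```

Firm grip now, at width 24.2 mm, the ridge's true thickness. I'll lift slowly and level the board.

Request:
{"method": "drive_tool", "body": {"claw": [1,1,1,1,1,1,1,1,1,1], "translation": [[0,0.08,-0.25],[0,0.24,-0.7],[0,0.4,-1.2],[0,0.56,-1.7],[-0.03,0.8,-2.39],[-0.03,0.8,-2.39],[-0.03,0.8,-2.39],[-0.03,0.8,-2.39],[-0.03,0.8,-2.39],[-0.03,0.8,-2.39]], "turn": [[0,0,0],[0,0,0],[0.4,0,0],[0.9,0,0],[1.4,0.1,0],[1.9,0.1,0],[2.31,0.14,-0.04],[2.31,0.14,-0.04],[2.31,0.14,-0.04],[2.31,0.14,-0.04]]}}

```text
t: 16.15
eef_pos: [0.4589, -0.1181, 0.0994]
ee_rot: [0.686, 0.727, 0.0, -0.0]
ft_force: [-0.2, 0.5, -3.9]
width: 0.024
```

Run:
```python
from h import *
plan(460,-118.5,60,3.4)
a=imaging.camera('side');o=ctrl.get_obs();e=o["eef_pos"]
A=cv2.resize(a[120:240,230:350],(600,600),interpolation=cv2.INTER_CUBIC);A=cv2.convertScaleAbs(A,alpha=1.6,beta=10)
a=np.radians(3.4)
# expected board corners with TCP at board height -10
B=Ro.from_euler("z",3.4,degrees=True).apply(np.array([[57.5,100,0],[57.5,-100,10],[-57.5,-100,10],[-57.5,100,0],[12,50,56],[-12,50,56]])/1000)+e+[0,0,.010]
for q in (proj(B,"side")-[230,120])*5: cv2.circle(A,tuple(map(int,q)),2,(0,255,0),-1)
cv2.imwrite('pics/s8.png',A)
```

```text
tr [-0.016  0.034  1.314] turn [ 0.    -0.008 -0.008]
t 16.15 pos [ 458.95 -118.12   99.42] yaw 3.34 tilt [-0.    0.06] F [-0.2  0.5 -3.9] T [-0.01 -0.1  -0.01] w 24.0 q [-0.38  0.39  1.8   0.    0.95 -0.44]
```

View pics/s8.png

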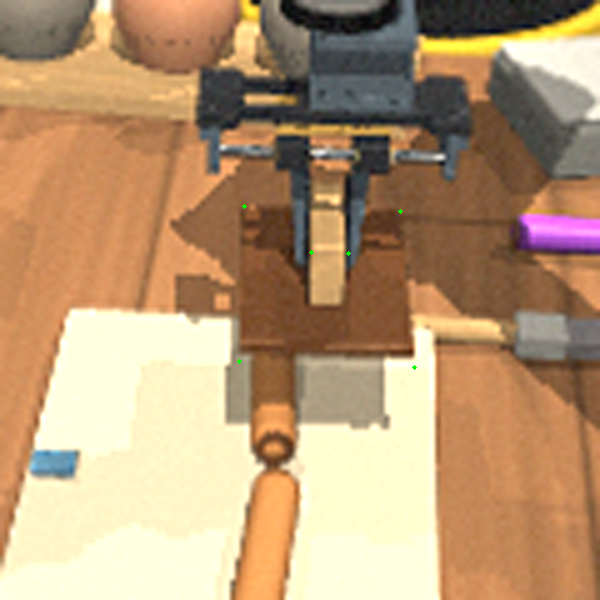

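The board is held level in pitch. The near edge at (240,350)-(412,355) sits a bit above the prediction, so there may be a 1-2° roll. I'll set it flat on the clear bench to the right and regrip it square, which also gives an exact height reference.

Request:
{"method": "drive_tool", "body": {"claw": [1,1,1,1,1,1,1,1,1,1,1,1], "translation": [[-0.5,0,-0.3],[-1.4,0,-0.5],[-2.5,0,-0.5],[-3.6,0,-0.5],[-4.7,0.1,-0.5],[-5.8,0.2,-0.5],[-6.9,0.3,-0.5],[-8,0.4,-0.5],[-9,0.5,0],[-9.6,0.6,0.6],[-9.6,0.6,1.2],[-9.6,0.6,1.8]], "turn": [[0,0,0],[0,0,0],[0,0,0],[0,0,0],[0,0,0],[0,0,0],[0,0,0],[0,0,0],[0,0,0],[0,0,0],[0,0,0],[0,0,0]]}}

```text
t: 17.4
eef_pos: [0.494, -0.4066, 0.0453]
ee_rot: [0.687, 0.727, 0.0, 0.0]
ft_force: [0.7, 0.4, -2.5]
width: 0.0242
```

Request:
{"method": "drive_tool", "body": {"claw": [1,1,1,1,1], "translation": [[0,0,0.3],[0,0,0.7],[0,0,1],[0,0,1],[0,0,1]], "turn": [[0,0,0],[0,0,0],[0,0,0],[0,0,0],[0,0,0]]}}

```text
t: 17.9
eef_pos: [0.4949, -0.4049, 0.016]
ee_rot: [0.686, 0.728, 0.0, -0.0]
ft_force: [0.1, -0.2, -3.4]
width: 0.0239
```

Request:
{"method": "drive_tool", "body": {"claw": [1,1,1,1,1], "translation": [[0,0,0.2],[0,0,0.4],[0,0,0.5],[0,0,0.5],[0,0,0.5]], "turn": [[0,0,0],[0,0,0],[0,0,0],[0,0,0],[0,0,0]]}}

```text
t: 18.4
eef_pos: [0.4948, -0.4048, 0.0007]
ee_rot: [0.686, 0.728, 0.0, -0.0]
ft_force: [-0.9, -0.2, -3.3]
width: 0.0238
```

Request:
{"method": "drive_tool", "body": {"claw": [1,1,1], "translation": [[0,0,0.06],[0,0,0.12],[0,0,0.12]], "turn": [[0,0,0],[0,0,0],[0,0,0]]}}

```text
t: 18.7
eef_pos: [0.4947, -0.4047, -0.0031]
ee_rot: [0.686, 0.728, 0.0, -0.0]
ft_force: [0.8, -0.0, -1.8]
width: 0.0236
```

Request:
{"method": "drive_tool", "body": {"claw": [1,1,1], "translation": [[0,0,0.06],[0,0,0.1],[0,0,0.1]], "turn": [[0,0,0],[0,0,0],[0,0,0]]}}

```text
t: 19.0
eef_pos: [0.4946, -0.4047, -0.0062]
ee_rot: [0.686, 0.728, 0.0, -0.0]
ft_force: [-0.2, 0.1, -2.1]
width: 0.0238
```

Request:
{"method": "drive_tool", "body": {"claw": [1,1,1], "translation": [[0,0,0.05],[0,0,0.07],[0,0,0.07]], "turn": [[0,0,0],[0,0,0],[0,0,0]]}}

```text
t: 19.3
eef_pos: [0.4947, -0.4048, -0.0081]
ee_rot: [0.686, 0.727, 0.0, -0.0]
ft_force: [0.2, -0.5, -2.3]
width: 0.0237
```

Request:
{"method": "drive_tool", "body": {"claw": [1,1,1], "translation": [[0,0,0.03],[0,0,0.05],[0,0,0.05]], "turn": [[0,0,0],[0,0,0],[0,0,0]]}}

```text
t: 19.6
eef_pos: [0.4947, -0.4048, -0.0096]
ee_rot: [0.686, 0.727, 0.0, -0.0]
ft_force: [0.3, -0.6, -2.7]
width: 0.0236
```

Request:
{"method": "drive_tool", "body": {"claw": [1,1,1], "translation": [[0,0,0.03],[0,0,0.05],[0,0,0.05]], "turn": [[0,0,0],[0,0,0],[0,0,0]]}}

```text
t: 19.9
eef_pos: [0.4947, -0.4048, -0.0111]
ee_rot: [0.686, 0.728, 0.0, -0.0]
ft_force: [0.6, 0.1, -2.4]
width: 0.0238
```

Request:
{"method": "drive_tool", "body": {"claw": [1,1,1], "translation": [[0,0,0.03],[0,0,0.05],[0,0,0.05]], "turn": [[0,0,0],[0,0,0],[0,0,0]]}}

```text
t: 20.2
eef_pos: [0.4947, -0.4048, -0.0126]
ee_rot: [0.686, 0.728, 0.0, -0.0]
ft_force: [-0.1, -0.3, -2.8]
width: 0.0241
```

Request:
{"method": "drive_tool", "body": {"claw": [1,1,1], "translation": [[0,0,0.03],[0,0,0.04],[0,0,0.04]], "turn": [[0,0,0],[0,0,0],[0,0,0]]}}

```text
t: 20.5
eef_pos: [0.4949, -0.4049, -0.0135]
ee_rot: [0.686, 0.728, 0.0, -0.0]
ft_force: [-0.7, 1.2, 0.9]
width: 0.0238
```

Run:
```python
from h import *
plan(495,-405,-5,3.4)
a=imaging.camera('side');b=imaging.camera('top');cv2.imwrite('pics/sfull9.png',a);cv2.imwrite('pics/tfull9.png',b)
e=ctrl.get_obs()["eef_pos"]
for z in(0,.005,.01):
  B=Ro.from_euler("z",3.4,degrees=True).apply(np.array([[57.5,100,0],[-57.5,100,0],[57.5,-100,10],[-57.5,-100,10]])/1000)+[e[0],e[1],z]
  print(z,proj(B,"side").round(1).tolist())
hsv=cv2.cvtColor(a,cv2.COLOR_BGR2HSV)
# board columns: print V profile down the columns through near edge
for x in(272,280,300,306): print(x,hsv[150:200,x,2].tolist())
```

```text
tr [-0.004  0.004 -0.284] turn [ 0.001 -0.002 -0.005]
t 20.5 pos [ 494.87 -404.88  -13.53] yaw 3.36 tilt [0.01 0.02] F [-0.7  1.2  0.9] T [-0.08  0.02  0.  ] w 23.8 q [-0.78  0.73  1.48  0.    0.93 -0.84]
0 [[273.6, 177.5], [302.4, 178.4], [274.8, 152.9], [301.0, 153.7]]
0.005 [[273.7, 176.4], [302.4, 177.3], [274.8, 151.9], [301.1, 152.7]]
0.01 [[273.7, 175.3], [302.5, 176.2], [274.9, 150.8], [301.1, 151.7]]
272 [85, 135, 133, 80, 87, 140, 136, 82, 92, 141, 91, 141, 135, 118, 122, 121, 123, 120, 124, 125, 123, 123, 121, 122, 121, 122, 125, 122, 117, 132, 133, 132, 135, 160, 179, 177, 179, 175, 177, 178, 176, 179, 176, 177, 180, 179, 176, 177, 177, 178]
280 [82, 79, 80, 70, 49, 51, 51, 52, 49, 50, 43, 76, 69, 74, 71, 62, 64, 66, 64, 65, 65, 66, 66, 62, 69, 84, 54, 61, 113, 117, 119, 133, 126, 119, 151, 118, 90, 85, 78, 81, 84, 82, 79, 77, 80, 84, 81, 84, 82, 85]
300 [74, 74, 76, 75, 62, 51, 59, 50, 51, 48, 50, 49, 49, 49, 49, 52, 48, 75, 74, 76, 74, 72, 73, 73, 73, 66, 57, 63, 47, 94, 104, 100, 97, 93, 114, 183, 176, 176, 177, 179, 178, 176, 177, 180, 176, 178, 177, 176, 177, 180]
306 [66, 115, 68, 65, 65, 67, 71, 75, 72, 74, 73, 75, 71, 59, 75, 75, 78, 78, 79, 73, 71, 68, 67, 66, 78, 118, 113, 113, 114, 112, 115, 114, 113, 114, 125, 177, 180, 179, 179, 178, 179, 178, 178, 178, 178, 178, 175, 177, 176, 178]
```

Contact came at TCP z = -13.5 mm. The side camera's near edge, rows 177-178, agrees with the board lying flat on the bench. I'll open briefly, raise 5 mm and regrip.

Request:
{"method": "drive_tool", "body": {"claw": [0.2,0.2,0.2,0.2,0.2,0.2,1,1,1,1,1,1], "translation": [[0,0,0],[0,0,0],[0,0,0],[0,0,-0.1],[0,0,-0.17],[0,0,-0.17],[0,0,-0.17],[0,0,-0.17],[0,0,-0.17],[0,0,-0.17],[0,0,-0.17],[0,0,-0.17]], "turn": [[0,0,0],[0,0,0],[0,0,0],[0,0,0],[0,0,0],[0,0,0],[0,0,0],[0,0,0],[0,0,0],[0,0,0],[0,0,0],[0,0,0]]}}

```text
t: 21.8
eef_pos: [0.4948, -0.4048, -0.0086]
ee_rot: [0.686, 0.728, 0.0, -0.0]
ft_force: [0.0, 0.9, 0.9]
width: 0.0238
```

Run:
```python
from h import *
plan(495,-405,75,3.4)
b=imaging.camera('top');H,S,V=cv2.split(cv2.cvtColor(b,cv2.COLOR_BGR2HSV))
cv2.imwrite('pics/tfull10.png',b)
for n,roi in(("L",(206,200,286,250)),("R",(288,190,366,250))):
    print(n,rect(((S>130)&(V<250)&(H<25)).astype(np.uint8)*255,.035,roi)[0])
```

```text
tr [-0.005  0.007 -2.787] turn [ 0.    -0.003 -0.005]
t 21.8 pos [ 494.78 -404.82   -8.62] yaw 3.36 tilt [-0.    0.03] F [0.  0.9 0.9] T [ 0.07 -0.07  0.07] w 23.8 q [-0.78  0.73  1.48  0.    0.94 -0.84]
L [479.9  99.1  30.7 177.2  -2. ]
R [484.8 -77.9  30.4 100.2   3.3]
```

Request:
{"method": "drive_tool", "body": {"claw": [1,1,1,1,1,1,1,1,1,1,1,1], "translation": [[0,0,-0.3],[0,0,-1],[0.3,-0.1,-1.9],[1.2,-0.2,-2.8],[2.4,-0.4,-2.8],[3.6,-0.6,-2.8],[4.8,-0.8,-2.8],[6,-1,-2.8],[7.2,-1.2,-2.8],[8.4,-1.3,-2.8],[9.2,-1.4,-2.8],[9.48,-1.4,-2.6]], "turn": [[0,0,0],[0,0,0],[0,0,0],[0,0,0],[0,0,0],[0,0,0],[0,0,0],[0,0,0],[0,0,0],[0,0,0],[0,0,0],[0,0,0]]}}

```text
t: 23.05
eef_pos: [0.4357, -0.1215, 0.0703]
ee_rot: [0.686, 0.728, 0.0, -0.0]
ft_force: [0.1, 0.5, -2.4]
width: 0.024
```

Request:
{"method": "drive_tool", "body": {"claw": [1,1,1], "translation": [[0,0,0],[0,0,0],[0,0,0]], "turn": [[0,0,0],[0,0,0],[0,0,0]]}}

```text
t: 23.35
eef_pos: [0.4367, -0.1245, 0.0696]
ee_rot: [0.686, 0.727, 0.0, 0.0]
ft_force: [-0.3, -1.0, -2.9]
width: 0.0236
```

```bash
python3 -c "
from h import *
a=np.radians(3.4)
b=-32
plan(487+b*np.cos(a),-116.5+b*np.sin(a),43,3.4)"
```

```text
tr [0.169 0.621 0.886] turn [ 0.003 -0.    -0.012]
t 23.35 pos [ 436.73 -124.53   69.58] yaw 3.3 tilt [0.03 0.01] F [-0.3 -1.  -2.9] T [-0.04 -0.09 -0.03] w 23.6 q [-0.41  0.42  1.88  0.    0.84 -0.47]
```

Request:
{"method": "drive_tool", "body": {"claw": [1,1,1,1,1,1], "translation": [[0.17,0.62,0.2],[0.17,0.62,0.5],[0.17,0.62,0.8],[0.17,0.62,0.89],[0.17,0.62,0.89],[0.17,0.62,0.89]], "turn": [[0,0,0],[0,0,0],[0,0,0],[0,0,0],[0,0,0],[0,0,0]]}}

```text
t: 23.95
eef_pos: [0.4542, -0.1174, 0.0429]
ee_rot: [0.686, 0.727, 0.0, -0.0]
ft_force: [-0.5, 0.2, -1.7]
width: 0.0238
```

Request:
{"method": "drive_tool", "body": {"claw": [1,1,1], "translation": [[0,0,0.03],[0,0,0.03],[0,0,0.03]], "turn": [[0,0,0],[0,0,0],[0,0,0]]}}

```text
t: 24.25
eef_pos: [0.4546, -0.1172, 0.0421]
ee_rot: [0.686, 0.728, 0.0, -0.0]
ft_force: [0.6, -0.6, -1.6]
width: 0.0235
```

Request:
{"method": "drive_tool", "body": {"claw": [1,1,1], "translation": [[0,0,0.02],[0,0,0.02],[0,0,0.02]], "turn": [[0,0,0],[0,0,0],[0,0,0]]}}

```text
t: 24.55
eef_pos: [0.4545, -0.1172, 0.0413]
ee_rot: [0.686, 0.728, 0.0, -0.0]
ft_force: [0.9, -0.2, -1.5]
width: 0.0243
```

Request:
{"method": "drive_tool", "body": {"claw": [1,1,1], "translation": [[0,0,0.02],[0,0,0.02],[0,0,0.02]], "turn": [[0,0,0],[0,0,0],[0,0,0]]}}

```text
t: 24.85
eef_pos: [0.4551, -0.1172, 0.0412]
ee_rot: [0.686, 0.727, 0.001, 0.0]
ft_force: [-0.6, 2.3, 8.3]
width: 0.0238
```

Request:
{"method": "drive_tool", "body": {"claw": [1,1,1], "translation": [[0,0,0.01],[0,0,0.01],[0,0,0.01]], "turn": [[0,0,0],[0,0,0],[0,0,0]]}}

```text
t: 25.15
eef_pos: [0.4553, -0.1173, 0.0411]
ee_rot: [0.686, 0.727, 0.001, 0.001]
ft_force: [-0.0, 3.4, 13.3]
width: 0.0241
```

Request:
{"method": "drive_tool", "body": {"claw": [1,1,1,1], "translation": [[0,0.05,-0.02],[0,0.2,-0.02],[0,0.33,-0.02],[0,0.33,-0.02]], "turn": [[0,0,0],[0,0,0],[0,0,0],[0,0,0]]}}

```text
t: 25.55
eef_pos: [0.4658, -0.1167, 0.0418]
ee_rot: [0.686, 0.727, 0.001, 0.001]
ft_force: [-1.1, 2.6, 17.0]
width: 0.0242
```

Request:
{"method": "drive_tool", "body": {"claw": [1,1,1,1], "translation": [[0,0,-0.025],[0,0.13,-0.038],[0,0.27,-0.05],[0,0.27,-0.05]], "turn": [[0,0,0],[0,0,0],[0,0,0],[0,0,0]]}}

```text
t: 25.95
eef_pos: [0.4732, -0.1163, 0.0424]
ee_rot: [0.686, 0.728, 0.0, 0.0]
ft_force: [0.2, -0.2, -3.0]
width: 0.0236
```

Request:
{"method": "drive_tool", "body": {"claw": [1,1,1], "translation": [[0,0,0.015],[0,0,0.015],[0,0,0.015]], "turn": [[0,0,0],[0,0,0],[0,0,0]]}}

```text
t: 26.25
eef_pos: [0.4723, -0.1161, 0.042]
ee_rot: [0.686, 0.727, 0.0, -0.0]
ft_force: [0.1, -0.4, -2.6]
width: 0.0242
```

Request:
{"method": "drive_tool", "body": {"claw": [1,1,1], "translation": [[0,0,0.01],[0,0,0.01],[0,0,0.01]], "turn": [[0,0,0],[0,0,0],[0,0,0]]}}

```text
t: 26.55
eef_pos: [0.4724, -0.1162, 0.0418]
ee_rot: [0.686, 0.727, 0.0, -0.0]
ft_force: [-0.1, 0.6, -1.3]
width: 0.0237
```

Request:
{"method": "drive_tool", "body": {"claw": [1,1,1,1,1], "translation": [[0,0,0.012],[0,0.05,0.012],[0,0.15,0.01],[0,0.27,0],[0,0.27,0]], "turn": [[0,0,0],[0,0,0],[0,0,0],[0,0,0],[0,0,0]]}}

```text
t: 27.05
eef_pos: [0.4813, -0.1158, 0.0419]
ee_rot: [0.686, 0.728, 0.0, 0.0]
ft_force: [-1.3, 1.2, -3.4]
width: 0.0239
```

Request:
{"method": "drive_tool", "body": {"claw": [1,1,1], "translation": [[0,0,0.015],[0,0,0.015],[0,0,0.015]], "turn": [[0,0,0],[0,0,0],[0,0,0]]}}

```text
t: 27.35
eef_pos: [0.4805, -0.1157, 0.0413]
ee_rot: [0.686, 0.727, 0.0, -0.0]
ft_force: [-0.4, 0.2, -0.8]
width: 0.0236
```

Request:
{"method": "drive_tool", "body": {"claw": [1,1,1], "translation": [[0,0,0.01],[0,0,0.01],[0,0,0.01]], "turn": [[0,0,0],[0,0,0],[0,0,0]]}}

```text
t: 27.65
eef_pos: [0.4808, -0.1157, 0.0413]
ee_rot: [0.686, 0.727, 0.0, 0.0]
ft_force: [-0.2, 1.3, 5.0]
width: 0.0239
```

```bash
python3 -c "
from h import *
plan(481,-116,41.4,3.4);print(ctrl.get_obs()['joint_torque'].round(2))
b=imaging.camera('top');cv2.imwrite('pics/t11.png',b)"
```

```text
tr [-0.01   0.006 -0.003] turn [ 0.005 -0.002 -0.006]
t 27.65 pos [ 480.8 -115.7   41.3] yaw 3.35 tilt [0.04 0.02] F [-0.2  1.3  5. ] T [ 0.28 -0.15  0.01] w 23.9 q [-0.36  0.51  1.81  0.    0.82 -0.42]
[-7.700e-01 -7.066e+01 -2.188e+01 -3.400e-01 -1.000e-01  3.000e-02]
```

Request:
{"method": "drive_tool", "body": {"claw": [1,1,1,1], "translation": [[0,0.1,0],[0,0.2,0],[0,0.27,0],[0,0.27,0]], "turn": [[0,0,0],[0,0,0],[0,0,0],[0,0,0]]}}

```text
t: 28.1
eef_pos: [0.4894, -0.1153, 0.0417]
ee_rot: [0.686, 0.727, 0.001, 0.0]
ft_force: [-0.6, 2.5, 15.6]
width: 0.0236
```

Request:
{"method": "drive_tool", "body": {"claw": [1,1,1,1], "translation": [[0,0.07,-0.012],[0,0.14,-0.02],[0,0.2,-0.025],[0,0.2,-0.025]], "turn": [[0,0,0],[0,0,0],[0,0,0],[0,0,0]]}}

```text
t: 28.5
eef_pos: [0.4951, -0.1149, 0.0421]
ee_rot: [0.686, 0.727, 0.0, 0.0]
ft_force: [-1.4, 1.0, 8.1]
width: 0.0241
```

Request:
{"method": "drive_tool", "body": {"claw": [1,1,1,1], "translation": [[0,0.08,-0.01],[0,0.16,-0.018],[0,0.23,-0.026],[0,0.23,-0.026]], "turn": [[0,0,0],[0,0,0],[0,0,0],[0,0,0]]}}

```text
t: 28.9
eef_pos: [0.5018, -0.1145, 0.0426]
ee_rot: [0.686, 0.728, 0.0, -0.0]
ft_force: [0.1, 1.1, 3.1]
width: 0.0237
```

Request:
{"method": "drive_tool", "body": {"claw": [1,1,1,1], "translation": [[0,0.08,-0.007],[0,0.16,-0.014],[0,0.23,-0.02],[0,0.23,-0.02]], "turn": [[0,0,0],[0,0,0],[0,0,0],[0,0,0]]}}

```text
t: 29.3
eef_pos: [0.5086, -0.1141, 0.043]
ee_rot: [0.686, 0.728, 0.0, -0.0]
ft_force: [0.2, 0.1, -2.3]
width: 0.0238
```

Request:
{"method": "drive_tool", "body": {"claw": [1,1], "translation": [[0,0,0.02],[0,0,0.02]], "turn": [[0,0,0],[0,0,0]]}}

```text
t: 29.5
eef_pos: [0.5082, -0.114, 0.0424]
ee_rot: [0.686, 0.728, 0.0, -0.0]
ft_force: [0.2, -0.1, -1.2]
width: 0.024
```

```bash
python3 -c "
from h import *
plan(508,-114,42,3.4)"
```

```text
tr [-0.    -0.006  0.014] turn [-0.002 -0.004 -0.006]
t 29.5 pos [ 508.18 -113.99   42.41] yaw 3.36 tilt [-0.02  0.03] F [ 0.2 -0.1 -1.2] T [ 0.05 -0.07 -0.01] w 24.0 q [-0.34  0.53  1.75  0.    0.86 -0.39]
```

Request:
{"method": "drive_tool", "body": {"claw": [1,1,1], "translation": [[0,0,0.014],[0,0,0.014],[0,0,0.014]], "turn": [[0,0,0],[0,0,0],[0,0,0]]}}

```text
t: 29.8
eef_pos: [0.5083, -0.1141, 0.0421]
ee_rot: [0.686, 0.727, 0.0, -0.0]
ft_force: [-0.2, 0.2, -2.1]
width: 0.024
```

Request:
{"method": "drive_tool", "body": {"claw": [1,1,1], "translation": [[0,0,0.01],[0,0,0.01],[0,0,0.01]], "turn": [[0,0,0],[0,0,0],[0,0,0]]}}

```text
t: 30.1
eef_pos: [0.5084, -0.1141, 0.0418]
ee_rot: [0.686, 0.728, 0.0, -0.0]
ft_force: [-0.5, 0.5, -3.0]
width: 0.0237
```

Without contact, the pin rolls back to its flat, which is itself a sign that it is oval: it had already lifted about 1.4 mm. I'll retract, check the pin's position and redo the roll, keeping contact with finer steps.

Request:
{"method": "drive_tool", "body": {"claw": [1,1,1,1,1,1], "translation": [[0,0,-0.3],[0,-0.6,-0.5],[0,-1.2,-0.5],[0,-1.78,-0.5],[0,-1.78,-0.5],[0,-1.78,-0.5]], "turn": [[0,0,0],[0,0,0],[0,0,0],[0,0,0],[0,0,0],[0,0,0]]}}

```text
t: 30.7
eef_pos: [0.4555, -0.1174, 0.0575]
ee_rot: [0.686, 0.727, 0.0, 0.0]
ft_force: [0.5, 0.7, -2.8]
width: 0.0235
```

Run:
```python
from h import *
plan(455,-118,42.2,3.4)
b=imaging.camera('top');H,S,V=cv2.split(cv2.cvtColor(b,cv2.COLOR_BGR2HSV));cv2.imwrite('pics/t12.png',b)
m=((S>130)&(V<250)&(V>120)&(H<25)).astype(np.uint8)*255
try: print(rect(m,.035,(288,190,366,250))[0])
except Exception as e: print(e)
a=imaging.camera('side');cv2.imwrite('pics/s12.png',a)
# near end of right pin in side view: expected pixel
for x in(480,487,495,505): print(x,proj([[x/1000+.005*-1,-.0295,.035]],"side").round(1))
hs=cv2.cvtColor(a,cv2.COLOR_BGR2HSV)
for r in(205,207,209,211): print(r,[(x,int(hs[r,x,1])) for x in range(270,306,2)])
```

```text
tr [-0.019 -0.019  0.508] turn [ 0.007 -0.001 -0.008]
t 30.7 pos [ 455.51 -117.39   57.45] yaw 3.33 tilt [0.05 0.01] F [ 0.5  0.7 -2.8] T [-0.01 -0.1   0.05] w 23.5 q [-0.38  0.45  1.86  0.    0.83 -0.44]
max() iterable argument is empty
480 [[288.  209.3]]
487 [[286.  209.2]]
495 [[283.6 209. ]]
505 [[280.7 208.9]]
205 [(270, 68), (272, 68), (274, 70), (276, 68), (278, 64), (280, 170), (282, 171), (284, 172), (286, 186), (288, 173), (290, 60), (292, 65), (294, 70), (296, 67), (298, 67), (300, 66), (302, 61), (304, 63)]
207 [(270, 68), (272, 67), (274, 68), (276, 68), (278, 63), (280, 170), (282, 172), (284, 173), (286, 176), (288, 176), (290, 58), (292, 69), (294, 68), (296, 69), (298, 68), (300, 64), (302, 62), (304, 64)]
209 [(270, 68), (272, 68), (274, 67), (276, 71), (278, 66), (280, 107), (282, 172), (284, 166), (286, 162), (288, 192), (290, 71), (292, 69), (294, 64), (296, 67), (298, 72), (300, 71), (302, 69), (304, 66)]
211 [(270, 68), (272, 69), (274, 71), (276, 74), (278, 70), (280, 69), (282, 160), (284, 182), (286, 185), (288, 80), (290, 69), (292, 68), (294, 71), (296, 68), (298, 68), (300, 71), (302, 68), (304, 69)]
```

Run:
```python
from h import *
for f in("side0","s12"):
    hs=cv2.cvtColor(cv2.imread(f"pics/{f}.png"),cv2.COLOR_BGR2HSV)[...,1].astype(float)
    for r in(200,203,206,209):
        w=np.clip(hs[r,270:300]-90,0,60); print(f,r,((w*np.arange(270,300)).sum()/w.sum()).round(2),(w.sum()/60).round(1))
```

```text
side0 200 284.1 8.8
side0 203 284.04 8.9
side0 206 284.05 9.1
side0 209 284.51 8.0
s12 200 288.67 21.6
s12 203 288.95 21.1
s12 206 284.0 9.0
s12 209 284.35 8.3
```

The pin is back at its starting place. I'll make contact again and roll.

Request:
{"method": "drive_tool", "body": {"claw": [1,1,1,1,1,1,1,1], "translation": [[0,0,0.25],[0,0,0.45],[0,0,0.51],[0,0,0.51],[0,0,0.53],[0,0,0.54],[0,0,0.54],[0,0,0.54]], "turn": [[0,0,0],[0,0,0],[0,0,0],[0,0,0],[0,0,0],[0,0,0],[0,0,0],[0,0,0]]}}

```text
t: 31.6
eef_pos: [0.4558, -0.1171, 0.041]
ee_rot: [0.686, 0.727, 0.001, 0.0]
ft_force: [-0.4, 5.1, 13.7]
width: 0.0241
```

Request:
{"method": "drive_tool", "body": {"claw": [1,1,1,1], "translation": [[0,0.03,-0.01],[0,0.13,-0.013],[0,0.23,-0.018],[0,0.23,-0.018]], "turn": [[0,0,0],[0,0,0],[0,0,0],[0,0,0]]}}

```text
t: 32.0
eef_pos: [0.4628, -0.1167, 0.0415]
ee_rot: [0.686, 0.727, 0.001, 0.0]
ft_force: [-1.5, 3.4, 11.8]
width: 0.0239
```

Request:
{"method": "drive_tool", "body": {"claw": [1,1,1,1], "translation": [[0,0.08,-0.008],[0,0.16,-0.015],[0,0.23,-0.021],[0,0.23,-0.021]], "turn": [[0,0,0],[0,0,0],[0,0,0],[0,0,0]]}}

```text
t: 32.4
eef_pos: [0.4695, -0.1163, 0.042]
ee_rot: [0.686, 0.728, 0.0, 0.0]
ft_force: [-1.2, 1.9, 8.8]
width: 0.0241
```

Request:
{"method": "drive_tool", "body": {"claw": [1,1,1,1], "translation": [[0,0.08,-0.006],[0,0.16,-0.012],[0,0.23,-0.018],[0,0.23,-0.018]], "turn": [[0,0,0],[0,0,0],[0,0,0],[0,0,0]]}}

```text
t: 32.8
eef_pos: [0.4762, -0.1158, 0.0424]
ee_rot: [0.686, 0.728, 0.0, -0.0]
ft_force: [-0.4, 2.1, 7.4]
width: 0.0234
```

Request:
{"method": "drive_tool", "body": {"claw": [1,1,1,1], "translation": [[0,0.08,-0.005],[0,0.16,-0.009],[0,0.23,-0.013],[0,0.23,-0.013]], "turn": [[0,0,0],[0,0,0],[0,0,0],[0,0,0]]}}

```text
t: 33.2
eef_pos: [0.483, -0.1154, 0.0427]
ee_rot: [0.686, 0.728, 0.0, -0.0]
ft_force: [-1.0, 2.7, 5.7]
width: 0.0238
```

Request:
{"method": "drive_tool", "body": {"claw": [1,1,1,1], "translation": [[0,0.08,-0.002],[0,0.16,-0.004],[0,0.23,-0.006],[0,0.23,-0.006]], "turn": [[0,0,0],[0,0,0],[0,0,0],[0,0,0]]}}

```text
t: 33.6
eef_pos: [0.4899, -0.1151, 0.043]
ee_rot: [0.686, 0.728, 0.0, -0.0]
ft_force: [-0.6, 3.1, 7.3]
width: 0.0238
```

Request:
{"method": "drive_tool", "body": {"claw": [1,1,1,1], "translation": [[0,0.08,-0.002],[0,0.16,-0.004],[0,0.23,-0.005],[0,0.23,-0.005]], "turn": [[0,0,0],[0,0,0],[0,0,0],[0,0,0]]}}

```text
t: 34.0
eef_pos: [0.4968, -0.1147, 0.0431]
ee_rot: [0.686, 0.727, 0.0, -0.0]
ft_force: [-0.8, 2.3, 6.8]
width: 0.0237
```

Request:
{"method": "drive_tool", "body": {"claw": [1,1,1,1], "translation": [[0,0.08,0],[0,0.16,0],[0,0.23,0.002],[0,0.23,0.002]], "turn": [[0,0,0],[0,0,0],[0,0,0],[0,0,0]]}}

```text
t: 34.4
eef_pos: [0.5039, -0.1143, 0.0432]
ee_rot: [0.686, 0.727, 0.0, 0.0]
ft_force: [-0.1, 2.8, 8.4]
width: 0.0241
```

Request:
{"method": "drive_tool", "body": {"claw": [1,1,1,1], "translation": [[0,0.08,0.001],[0,0.16,0.003],[0,0.23,0.005],[0,0.23,0.005]], "turn": [[0,0,0],[0,0,0],[0,0,0],[0,0,0]]}}

```text
t: 34.8
eef_pos: [0.5109, -0.1139, 0.0431]
ee_rot: [0.686, 0.728, 0.001, 0.0]
ft_force: [0.0, 3.2, 10.1]
width: 0.0239
```

Request:
{"method": "drive_tool", "body": {"claw": [1,1,1,1], "translation": [[0,0.08,0.001],[0,0.16,0.003],[0,0.23,0.006],[0,0.23,0.006]], "turn": [[0,0,0],[0,0,0],[0,0,0],[0,0,0]]}}

```text
t: 35.2
eef_pos: [0.5179, -0.1134, 0.043]
ee_rot: [0.686, 0.728, 0.001, 0.0]
ft_force: [0.4, 3.4, 10.2]
width: 0.0242
```

Request:
{"method": "drive_tool", "body": {"claw": [1,1,1,1], "translation": [[0,0.08,0.003],[0,0.16,0.006],[0,0.23,0.009],[0,0.23,0.009]], "turn": [[0,0,0],[0,0,0],[0,0,0],[0,0,0]]}}

```text
t: 35.6
eef_pos: [0.5248, -0.113, 0.0427]
ee_rot: [0.686, 0.727, 0.001, 0.0]
ft_force: [0.2, 3.9, 11.6]
width: 0.0238
```

Request:
{"method": "drive_tool", "body": {"claw": [1,1,1,1], "translation": [[0,0.08,0.004],[0,0.16,0.008],[0,0.23,0.013],[0,0.23,0.013]], "turn": [[0,0,0],[0,0,0],[0,0,0],[0,0,0]]}}

```text
t: 36.0
eef_pos: [0.5318, -0.1126, 0.0424]
ee_rot: [0.686, 0.727, 0.001, 0.0]
ft_force: [1.3, 3.9, 13.0]
width: 0.0237
```

Request:
{"method": "drive_tool", "body": {"claw": [1,1,1,1], "translation": [[0,0.08,0.003],[0,0.16,0.006],[0,0.23,0.009],[0,0.23,0.009]], "turn": [[0,0,0],[0,0,0],[0,0,0],[0,0,0]]}}

```text
t: 36.4
eef_pos: [0.5386, -0.1122, 0.0421]
ee_rot: [0.686, 0.728, 0.001, 0.0]
ft_force: [0.3, 3.8, 11.1]
width: 0.0238
```

Request:
{"method": "drive_tool", "body": {"claw": [1,1,1,1], "translation": [[0,0.08,0.003],[0,0.16,0.006],[0,0.23,0.009],[0,0.23,0.009]], "turn": [[0,0,0],[0,0,0],[0,0,0],[0,0,0]]}}

```text
t: 36.8
eef_pos: [0.5453, -0.1118, 0.0417]
ee_rot: [0.686, 0.728, 0.001, 0.0]
ft_force: [0.7, 2.3, 8.8]
width: 0.0241
```

Request:
{"method": "drive_tool", "body": {"claw": [1,1,1,1], "translation": [[0,0.08,0.003],[0,0.16,0.006],[0,0.23,0.008],[0,0.23,0.008]], "turn": [[0,0,0],[0,0,0],[0,0,0],[0,0,0]]}}

```text
t: 37.2
eef_pos: [0.552, -0.1114, 0.0413]
ee_rot: [0.686, 0.728, 0.0, 0.0]
ft_force: [0.8, 2.8, 6.4]
width: 0.024
```

Request:
{"method": "drive_tool", "body": {"claw": [1,1,1,1], "translation": [[0,0.08,0.001],[0,0.16,0.002],[0,0.23,0.003],[0,0.23,0.003]], "turn": [[0,0,0],[0,0,0],[0,0,0],[0,0,0]]}}

```text
t: 37.6
eef_pos: [0.559, -0.1111, 0.0415]
ee_rot: [0.686, 0.728, 0.0, 0.0]
ft_force: [-0.5, 2.7, 13.1]
width: 0.0239
```

Request:
{"method": "drive_tool", "body": {"claw": [1,1,1,1], "translation": [[0,0.08,0],[0,0.16,0],[0,0.23,0],[0,0.23,0]], "turn": [[0,0,0],[0,0,0],[0,0,0],[0,0,0]]}}

```text
t: 38.0
eef_pos: [0.5661, -0.1106, 0.0419]
ee_rot: [0.686, 0.728, 0.001, 0.0]
ft_force: [-1.4, 3.8, 19.0]
width: 0.0241
```

Right pin done: it rolled about 55 mm, more than half a turn, in firm contact throughout. The board went from 41.2 to 43.2 mm and back, a lift of about 2.1 mm, so it is scrap. Next is the left pin.

Request:
{"method": "drive_tool", "body": {"claw": [1,1,1,1,1,1,1,1,1,1,1,1], "translation": [[0,0,-0.4],[0,0,-0.85],[1,-0.5,-0.85],[2.2,-1.1,-0.85],[3.4,-1.7,-0.85],[4.6,-2.3,-0.85],[5.8,-2.9,-0.85],[6.8,-3.3,-0.85],[7.25,-3.51,-0.85],[7.25,-3.51,-0.6],[7.25,-3.51,-0.25],[7.25,-3.51,-0.16]], "turn": [[0,0,0],[0,0,0],[0,0,0.1],[0,0,0.2],[0,0,0.3],[0,0,0.4],[0,0,0.55],[0,0,0.68],[0,0,0.68],[0,0,0.68],[0,0,0.68],[0,0,0.68]]}}

```text
t: 39.2
eef_pos: [0.4476, 0.0993, 0.0449]
ee_rot: [0.72, 0.694, -0.0, -0.0]
ft_force: [-0.4, -0.4, -3.5]
width: 0.0237
```

Request:
{"method": "drive_tool", "body": {"claw": [1,1,1], "translation": [[0,0,0.06],[0,0,0.06],[0,0,0.06]], "turn": [[0,0,0],[0,0,0],[0,0,0]]}}

```text
t: 39.5
eef_pos: [0.4477, 0.0999, 0.0443]
ee_rot: [0.72, 0.694, 0.0, -0.0]
ft_force: [-0.2, -0.3, -2.1]
width: 0.0238
```

```bash
python3 -c "
from h import *
plan(448,100.2,41.8,-2)"
```

```text
tr [0.011 0.01  0.082] turn [ 0.    -0.003 -0.015]
t 39.5 pos [447.69  99.87  44.26] yaw -2.12 tilt [0.   0.03] F [-0.2 -0.3 -2.1] T [-0.04 -0.1   0.01] w 23.8 q [0.09 0.47 1.9  0.   0.78 0.13]
```

Request:
{"method": "drive_tool", "body": {"claw": [1,1,1], "translation": [[0,0,0.05],[0,0,0.085],[0,0,0.085]], "turn": [[0,0,0],[0,0,0],[0,0,0]]}}

```text
t: 39.8
eef_pos: [0.4474, 0.1002, 0.0416]
ee_rot: [0.72, 0.694, 0.0, -0.0]
ft_force: [0.6, 0.2, -2.8]
width: 0.0236
```

Request:
{"method": "drive_tool", "body": {"claw": [1,1,1], "translation": [[0,0,0.018],[0,0,0.018],[0,0,0.018]], "turn": [[0,0,0],[0,0,0],[0,0,0]]}}

```text
t: 40.1
eef_pos: [0.4475, 0.1003, 0.0412]
ee_rot: [0.72, 0.694, 0.0, -0.0]
ft_force: [0.7, -0.4, -1.1]
width: 0.0238
```

Request:
{"method": "drive_tool", "body": {"claw": [1,1], "translation": [[0,0,0.009],[0,0,0.009]], "turn": [[0,0,0],[0,0,0]]}}

```text
t: 40.3
eef_pos: [0.4478, 0.1003, 0.0411]
ee_rot: [0.72, 0.694, 0.0, 0.0]
ft_force: [-0.3, 0.1, 3.9]
width: 0.0236
```

Request:
{"method": "drive_tool", "body": {"claw": [1,1,1,1], "translation": [[0,0.08,0],[0,0.16,0],[0,0.23,0],[0,0.23,0]], "turn": [[0,0,0],[0,0,0],[0,0,0],[0,0,0]]}}

```text
t: 40.7
eef_pos: [0.4556, 0.1, 0.0417]
ee_rot: [0.72, 0.694, 0.001, 0.001]
ft_force: [-1.1, -0.9, 15.9]
width: 0.0238
```

Request:
{"method": "drive_tool", "body": {"claw": [1,1,1], "translation": [[0,0.06,0],[0,0.13,0],[0,0.13,0]], "turn": [[0,0,0],[0,0,0],[0,0,0]]}}

```text
t: 41.0
eef_pos: [0.4598, 0.0998, 0.0419]
ee_rot: [0.72, 0.694, 0.001, 0.001]
ft_force: [-1.5, -2.1, 20.8]
width: 0.0239
```

Request:
{"method": "drive_tool", "body": {"claw": [1,1,1,1], "translation": [[0,0,-0.014],[0,0.08,-0.022],[0,0.16,-0.03],[0,0.16,-0.03]], "turn": [[0,0,0],[0,0,0],[0,0,0],[0,0,0]]}}

```text
t: 41.4
eef_pos: [0.4641, 0.0996, 0.0424]
ee_rot: [0.72, 0.694, 0.001, 0.0]
ft_force: [-0.2, -0.7, 13.1]
width: 0.0239
```

Request:
{"method": "drive_tool", "body": {"claw": [1,1,1,1], "translation": [[0,0.08,-0.01],[0,0.16,-0.017],[0,0.23,-0.024],[0,0.23,-0.024]], "turn": [[0,0,0],[0,0,0],[0,0,0],[0,0,0]]}}

```text
t: 41.8
eef_pos: [0.4708, 0.0994, 0.043]
ee_rot: [0.72, 0.694, 0.001, 0.0]
ft_force: [-0.3, -1.4, 10.2]
width: 0.0235
```

Request:
{"method": "drive_tool", "body": {"claw": [1,1,1], "translation": [[0,0.08,-0.005],[0,0.16,-0.01],[0,0.16,-0.01]], "turn": [[0,0,0],[0,0,0],[0,0,0]]}}

```text
t: 42.1
eef_pos: [0.4756, 0.0991, 0.0433]
ee_rot: [0.72, 0.694, 0.001, 0.0]
ft_force: [0.1, -2.0, 9.3]
width: 0.0238
```

Request:
{"method": "drive_tool", "body": {"claw": [1,1,1,1], "translation": [[0,0.08,-0.005],[0,0.16,-0.009],[0,0.23,-0.013],[0,0.23,-0.013]], "turn": [[0,0,0],[0,0,0],[0,0,0],[0,0,0]]}}

```text
t: 42.5
eef_pos: [0.4824, 0.0989, 0.0436]
ee_rot: [0.72, 0.694, 0.001, 0.0]
ft_force: [-1.1, -2.2, 8.4]
width: 0.0239
```

Request:
{"method": "drive_tool", "body": {"claw": [1,1,1,1], "translation": [[0,0.08,-0.003],[0,0.16,-0.005],[0,0.23,-0.006],[0,0.23,-0.006]], "turn": [[0,0,0],[0,0,0],[0,0,0],[0,0,0]]}}

```text
t: 42.9
eef_pos: [0.4894, 0.0986, 0.0438]
ee_rot: [0.72, 0.694, 0.001, 0.0]
ft_force: [-1.1, -2.6, 8.3]
width: 0.0238
```

Request:
{"method": "drive_tool", "body": {"claw": [1,1,1,1], "translation": [[0,0.08,0],[0,0.16,-0.001],[0,0.23,-0.001],[0,0.23,-0.001]], "turn": [[0,0,0],[0,0,0],[0,0,0],[0,0,0]]}}

```text
t: 43.3
eef_pos: [0.4964, 0.0983, 0.0439]
ee_rot: [0.72, 0.694, 0.001, 0.0]
ft_force: [-0.5, -2.1, 9.4]
width: 0.0238
```

Request:
{"method": "drive_tool", "body": {"claw": [1,1,1,1], "translation": [[0,0.08,0.001],[0,0.16,0.003],[0,0.23,0.005],[0,0.23,0.005]], "turn": [[0,0,0],[0,0,0],[0,0,0],[0,0,0]]}}

```text
t: 43.7
eef_pos: [0.5035, 0.0981, 0.0438]
ee_rot: [0.72, 0.694, 0.001, 0.001]
ft_force: [-0.6, -3.0, 9.7]
width: 0.024
```

Request:
{"method": "drive_tool", "body": {"claw": [1,1,1,1], "translation": [[0,0.08,0.003],[0,0.16,0.006],[0,0.23,0.009],[0,0.23,0.009]], "turn": [[0,0,0],[0,0,0],[0,0,0],[0,0,0]]}}

```text
t: 44.1
eef_pos: [0.5105, 0.0978, 0.0437]
ee_rot: [0.72, 0.694, 0.001, 0.001]
ft_force: [1.4, -2.9, 12.1]
width: 0.0236
```

Request:
{"method": "drive_tool", "body": {"claw": [1,1,1,1], "translation": [[0,0.08,0.003],[0,0.16,0.006],[0,0.23,0.01],[0,0.23,0.01]], "turn": [[0,0,0],[0,0,0],[0,0,0],[0,0,0]]}}

```text
t: 44.5
eef_pos: [0.5174, 0.0975, 0.0434]
ee_rot: [0.72, 0.694, 0.001, 0.001]
ft_force: [1.5, -3.0, 11.6]
width: 0.0237
```

Request:
{"method": "drive_tool", "body": {"claw": [1,1,1,1], "translation": [[0,0.08,0.004],[0,0.16,0.009],[0,0.23,0.014],[0,0.23,0.014]], "turn": [[0,0,0],[0,0,0],[0,0,0],[0,0,0]]}}

```text
t: 44.9
eef_pos: [0.5244, 0.0972, 0.043]
ee_rot: [0.72, 0.694, 0.001, 0.001]
ft_force: [0.4, -2.9, 12.4]
width: 0.0238
```

Request:
{"method": "drive_tool", "body": {"claw": [1,1,1,1], "translation": [[0,0.08,0.005],[0,0.16,0.01],[0,0.23,0.015],[0,0.23,0.015]], "turn": [[0,0,0],[0,0,0],[0,0,0],[0,0,0]]}}

```text
t: 45.3
eef_pos: [0.5313, 0.097, 0.0425]
ee_rot: [0.72, 0.694, 0.001, 0.001]
ft_force: [2.0, -3.5, 9.9]
width: 0.024
```

Request:
{"method": "drive_tool", "body": {"claw": [1,1,1,1], "translation": [[0,0.08,0.005],[0,0.16,0.01],[0,0.23,0.015],[0,0.23,0.015]], "turn": [[0,0,0],[0,0,0],[0,0,0],[0,0,0]]}}

```text
t: 45.7
eef_pos: [0.538, 0.0967, 0.042]
ee_rot: [0.72, 0.694, 0.001, 0.001]
ft_force: [1.9, -3.9, 10.3]
width: 0.0237
```

Request:
{"method": "drive_tool", "body": {"claw": [1,1,1,1], "translation": [[0,0.08,0.003],[0,0.16,0.006],[0,0.23,0.008],[0,0.23,0.008]], "turn": [[0,0,0],[0,0,0],[0,0,0],[0,0,0]]}}

```text
t: 46.1
eef_pos: [0.5444, 0.0964, 0.0414]
ee_rot: [0.72, 0.694, 0.0, 0.0]
ft_force: [1.2, -4.3, 6.9]
width: 0.0235
```

Request:
{"method": "drive_tool", "body": {"claw": [1,1,1,1], "translation": [[0,0.08,0],[0,0.16,-0.001],[0,0.23,-0.003],[0,0.23,-0.003]], "turn": [[0,0,0],[0,0,0],[0,0,0],[0,0,0]]}}

```text
t: 46.5
eef_pos: [0.5509, 0.0963, 0.0414]
ee_rot: [0.72, 0.694, 0.0, 0.0]
ft_force: [-1.1, -4.6, 8.7]
width: 0.0239
```

The left pin rolled just over half a turn too, and the board went from 41.1 to 43.9 mm and back, about 2.75 mm. So both pins are scrap. I'll lay the board on the bench to the right, let go, rise and measure the pins.

Request:
{"method": "drive_tool", "body": {"claw": [1,1,1,1,1,1,1,1,1,1,1,1], "translation": [[0,0,-0.7],[0,0,-1.4],[-1,-0.1,-1.4],[-2.3,-0.3,-1.4],[-3.7,-0.5,-1.4],[-5.1,-0.7,-1.4],[-6.5,-0.9,-1.4],[-7.9,-1.1,-1.4],[-9.3,-1.2,-1.4],[-10.7,-1.3,-1.4],[-12.1,-1.4,-1.4],[-13.5,-1.5,-1.4]], "turn": [[0,0,0],[0,0,0],[0,0,0],[0,0,0],[0,0,0],[0,0,0],[0,0,0],[0,0,0],[0,0,0],[0,0,0],[0,0,0],[0,0,0]]}}

```text
t: 47.7
eef_pos: [0.4902, -0.3079, 0.0826]
ee_rot: [0.72, 0.694, 0.0, -0.001]
ft_force: [0.6, -0.3, -3.1]
width: 0.0234
```

Request:
{"method": "drive_tool", "body": {"claw": [1,1,1,1,1,1,1,1,1,1], "translation": [[-1.2,-0.1,0],[-2.2,-0.2,0.3],[-3,-0.26,1],[-3.1,-0.26,1.8],[-3.1,-0.26,2.5],[-3.1,-0.26,2.85],[-3.1,-0.26,2.98],[-3.1,-0.26,2.98],[-3.1,-0.26,3.05],[-3.1,-0.26,3.05]], "turn": [[0,0,0],[0,0,0],[0,0,0],[0,0,0],[0,0,0],[0,0,0],[0,0,0],[0,0,0],[0,0,0],[0,0,0]]}}

```text
t: 48.7
eef_pos: [0.4801, -0.3994, -0.0078]
ee_rot: [0.72, 0.694, 0.0, 0.0]
ft_force: [0.9, 0.3, -2.3]
width: 0.024
```

Request:
{"method": "drive_tool", "body": {"claw": [0,0,0,0,0,-1,-1,-1,-1], "translation": [[0,0,0],[0,0,0],[0,0,0],[0,0,0],[0,0,-0.5],[0,0,-1.5],[0,0,-3],[0,0,-4.5],[0,0,-5]], "turn": [[0,0,0],[0,0,0],[0,0,0],[0,0,0],[0,0,0],[0,0,0],[0,0,0],[0,0,0],[0,0,0]]}}

```text
t: 49.6
eef_pos: [0.4812, -0.4008, 0.1475]
ee_rot: [0.72, 0.694, 0.0, 0.003]
ft_force: [0.8, 0.2, 0.2]
width: 0.0748
```

Run:
```python
from h import *
b=imaging.camera('top');H,S,V=cv2.split(cv2.cvtColor(b,cv2.COLOR_BGR2HSV));cv2.imwrite('pics/t20.png',b);cv2.imwrite('pics/s20.png',imaging.camera('side'))
m=((S>130)&(V<250)&(H<25)).astype(np.uint8)*255
for n,roi in(("L",(206,180,286,250)),("R",(290,180,366,250))):
    try: print(n,rect(m,.035,roi)[0])
    except Exception as e: print(n,e)
plan(534,-113.6,60,3.5)
```

```text
L [529.6  96.2  31.  177.9  -2.3]
R [ 536.  -111.7   30.7  175.8    3.5]
tr [9.631 1.408 2.825] turn [ 0.029  0.027 -0.697]
t 49.7 pos [ 480.95 -400.49  145.58] yaw -2.08 tilt [ 0.24 -0.21] F [-1.6 -0.5 -0.3] T [ 0.03 -0.15 -0.03] w 82.7 q [-0.79  0.52  1.39  0.    1.23 -0.75]
```

The board is down. The pins are at (536,-112) and (529.6,96). I'll take the right pin to the crate.

Request:
{"method": "drive_tool", "body": {"claw": [-1,-1,-1,-1,-1,-1,-1,-1,-1,-1,-1,-1], "translation": [[1.2,0.2,0],[2.5,0.4,0],[3.8,0.6,0],[5.1,0.8,0],[6.4,1,0],[7.7,1.2,0],[9,1.4,0],[9.69,1.47,0.6],[9.69,1.47,1.8],[9.69,1.47,3],[9.69,1.47,4],[9.69,1.47,4.53]], "turn": [[0,0,-0.1],[0,0,-0.2],[0,0,-0.3],[0,0,-0.4],[0,0,-0.5],[0,0,-0.6],[0,0,-0.7],[0,0,-0.7],[0,0,-0.7],[0,0,-0.7],[0,0,-0.7],[0,0,-0.7]]}}

```text
t: 50.9
eef_pos: [0.5325, -0.1097, 0.0031]
ee_rot: [0.685, 0.729, -0.001, -0.002]
ft_force: [-0.7, 0.2, 0.1]
width: 0.0912
```

Request:
{"method": "drive_tool", "body": {"claw": [-1,1,1,1,1,1,1,1,1,1,1], "translation": [[0,0,0],[0,0,0],[0,0,0],[0,0,0],[0,0,0],[0,0,0],[0,0,0],[0,0,0],[0,0,0],[0,0,0],[0,0,0]], "turn": [[0,0,0],[0,0,0],[0,0,0],[0,0,0],[0,0,0],[0,0,0],[0,0,0],[0,0,0],[0,0,0],[0,0,0],[0,0,0]]}}

```text
t: 52.0
eef_pos: [0.537, -0.1106, 0.0068]
ee_rot: [0.685, 0.728, 0.002, 0.002]
ft_force: [6.9, 4.7, 10.9]
width: 0.0242
```

Request:
{"method": "drive_tool", "body": {"claw": [1,1,1,1,1,1,1,1,1,1,1,1], "translation": [[0,0,-0.5],[0,0,-1.5],[0,0,-2.6],[0.8,-0.1,-3],[2,-0.25,-3],[3.4,-0.4,-3],[4.8,-0.6,-3],[6.2,-0.75,-3],[7.6,-0.95,-3],[9,-1.1,-3],[10.4,-1.3,-3],[11.8,-1.45,-3]], "turn": [[0,0,0],[0,0,0],[0,0,0],[0,0,0],[0,0,0],[0,0,0],[0,0,0],[0,0,0],[0,0,0],[0,0,0],[0,0,0],[0,0,0]]}}

```text
t: 53.2
eef_pos: [0.4684, 0.2419, 0.0958]
ee_rot: [0.685, 0.728, 0.0, -0.0]
ft_force: [0.7, -0.3, -1.0]
width: 0.0238
```

Request:
{"method": "drive_tool", "body": {"claw": [1,1,1,1,1,1,1,1,1,1,1], "translation": [[1.4,-0.2,0],[2.8,-0.35,0],[4.2,-0.5,0],[5.4,-0.65,0],[6.17,-0.76,0],[6.17,-0.76,0.6],[6.17,-0.76,1.4],[6.17,-0.76,2.2],[6.17,-0.76,2.8],[6.17,-0.76,3.05],[6.17,-0.76,3.05]], "turn": [[0,0,0],[0,0,0],[0,0,0],[0,0,0],[0,0,0],[0,0,0],[0,0,0],[0,0,0],[0,0,0],[0,0,0],[0,0,0]]}}

```text
t: 54.3
eef_pos: [0.4346, 0.4232, 0.0036]
ee_rot: [0.685, 0.728, -0.001, -0.0]
ft_force: [-0.2, 0.1, -1.3]
width: 0.0239
```

Request:
{"method": "drive_tool", "body": {"claw": [0,0,0,0,0,0,0,-1], "translation": [[0,0,0],[0,0,0],[0,0,0],[0,0,-0.4],[0,0,-1.5],[0,0,-2.8],[0,0,-4],[0,0,-4]], "turn": [[0,0,0],[0,0,0],[0,0,0],[0,0,0],[0,0,0],[0,0,0],[0,0,0],[0,0,0]]}}

```text
t: 55.1
eef_pos: [0.4375, 0.4255, 0.1306]
ee_rot: [0.685, 0.728, 0.005, 0.0]
ft_force: [0.2, -0.2, -0.4]
width: 0.0513
```

Run:
```python
from h import *
b=imaging.camera('top');H,S,V=cv2.split(cv2.cvtColor(b,cv2.COLOR_BGR2HSV));cv2.imwrite('pics/t21.png',b);cv2.imwrite('pics/s21.png',imaging.camera('side'))
m=((S>130)&(V<250)&(H<25)&(H>8)).astype(np.uint8)*255
for n,roi,z in(("L",(206,180,286,250),.035),("R",(290,180,366,250),.035),("crate",(76,195,166,265),.021)):
    try: print(n,rect(m,z,roi)[0])
    except Exception as e: print(n,e)
plan(529.6,96.2,100,-2.3)
```

```text
L [529.7  97.5  31.6 175.4  -2. ]
R max() iterable argument is empty
crate [433.6 413.1  33.4 162.    4.6]
tr [-11.1     2.458   0.854] turn [ 0.015 -0.015  0.727]
t 55.2 pos [435.56 423.99 126.12] yaw 3.51 tilt [0.12 0.12] F [-0.3  0.7 -0.5] T [-0.06 -0.1  -0.01] w 59.0 q [0.67 0.52 1.45 0.   1.17 0.61]
```

The right pin is in the crate, at about (434,413). Now the left pin, slightly lower and with a gentler descent.

Request:
{"method": "drive_tool", "body": {"claw": [-1,-1,-1,-1,-1,-1,-1,-1,-1,-1,-1,-1], "translation": [[-1.3,0.3,0],[-2.6,0.6,0],[-3.9,0.9,0],[-5.2,1.2,0],[-6.5,1.5,0],[-7.8,1.8,0],[-9.1,2.1,0],[-10.3,2.3,0],[-11.06,2.42,0.3],[-11.06,2.42,1.3],[-11.06,2.42,2.5],[-11.06,2.42,3.4]], "turn": [[0,0,0.1],[0,0,0.2],[0,0,0.3],[0,0,0.4],[0,0,0.5],[0,0,0.6],[0,0,0.7],[0,0,0.7],[0,0,0.7],[0,0,0.7],[0,0,0.7],[0,0,0.7]]}}

```text
t: 56.4
eef_pos: [0.5265, 0.0965, 0.02]
ee_rot: [0.72, 0.694, -0.001, -0.001]
ft_force: [0.7, -0.5, 0.1]
width: 0.0913
```

Request:
{"method": "drive_tool", "body": {"claw": [-1,-1,1,1,1,1,1,1,1,1,1,1], "translation": [[0,0,0.35],[0,0,0.55],[0,0,0.59],[0,0,0.59],[0,0,0.59],[0,0,0.59],[0,0,0.59],[0,0,0.59],[0,0,0.59],[0,0,0.59],[0,0,0.59],[0,0,0.59]], "turn": [[0,0,0],[0,0,0],[0,0,0],[0,0,0],[0,0,0],[0,0,0],[0,0,0],[0,0,0],[0,0,0],[0,0,0],[0,0,0],[0,0,0]]}}

```text
t: 57.6
eef_pos: [0.5311, 0.097, 0.0058]
ee_rot: [0.72, 0.694, 0.002, 0.002]
ft_force: [8.1, -1.3, 9.0]
width: 0.0264
```

Request:
{"method": "drive_tool", "body": {"claw": [1,1,1,1,1,1,1,1,1,1,1,1], "translation": [[0,0,-0.5],[0,0,-1.5],[0,0,-2.6],[0.8,-0.1,-3],[2.2,-0.3,-3],[3.6,-0.45,-3],[5,-0.6,-3],[6.4,-0.8,-3],[7.8,-0.95,-3],[9.2,-1.1,-3],[10.3,-1.25,-3],[10.77,-1.3,-3]], "turn": [[0,0,0],[0,0,0],[0,0,0],[0,0,-0.1],[0,0,-0.2],[0,0,-0.3],[0,0,-0.4],[0,0,-0.5],[0,0,-0.6],[0,0,-0.7],[0,0,-0.7],[0,0,-0.7]]}}

```text
t: 58.8
eef_pos: [0.4998, 0.424, 0.0944]
ee_rot: [0.684, 0.729, 0.0, -0.0]
ft_force: [-0.6, -0.6, -1.0]
width: 0.0266
```

Request:
{"method": "drive_tool", "body": {"claw": [1,1,1,1,1,1,1,1], "translation": [[0,0,0],[0,0,0],[0,0,0.6],[0,0,1.4],[0,0,2.2],[0,0,2.8],[0,0,3.05],[0,0,3.05]], "turn": [[0,0,0],[0,0,0],[0,0,0],[0,0,0],[0,0,0],[0,0,0],[0,0,0],[0,0,0]]}}

```text
t: 59.6
eef_pos: [0.5005, 0.4198, 0.0026]
ee_rot: [0.686, 0.728, -0.001, -0.0]
ft_force: [0.1, 0.3, -0.1]
width: 0.0266
```

Request:
{"method": "drive_tool", "body": {"claw": [0,0,0,0,0,0,0,-1,-1], "translation": [[0,0,0],[0,0,0],[0,0,0],[0,0,-0.4],[0,0,-1.5],[0,0,-2.8],[0,0,-4],[0,0,-5],[0,0,-5]], "turn": [[0,0,0],[0,0,0],[0,0,0],[0,0,0],[0,0,0],[0,0,0],[0,0,0],[0,0,0],[0,0,0]]}}

```text
t: 60.5
eef_pos: [0.5028, 0.4228, 0.1592]
ee_rot: [0.685, 0.729, 0.004, 0.001]
ft_force: [0.3, 0.5, 0.6]
width: 0.0588
```

Run:
```python
from h import *
b=imaging.camera('top');a=imaging.camera('side');cv2.imwrite('pics/t22.png',b)
cv2.imwrite('pics/last.png',np.hstack([cv2.resize(b[60:300,60:490],(400,223)),cv2.resize(a[130:380,150:400],(400,400))[:223]]) if 0 else np.vstack([b[60:300],a[130:380]]))
plan(500,420,120,3.5)
```

```text
tr [-0.048 -0.037  1.156] turn [ 0.013 -0.011  0.002]
t 60.6 pos [500.96 421.44 154.69] yaw 3.52 tilt [0.1 0.1] F [-0.5  0.4  0.1] T [-0.03 -0.14 -0.02] w 66.6 q [0.61 0.55 1.3  0.   1.29 0.55]
```

View pics/last.png

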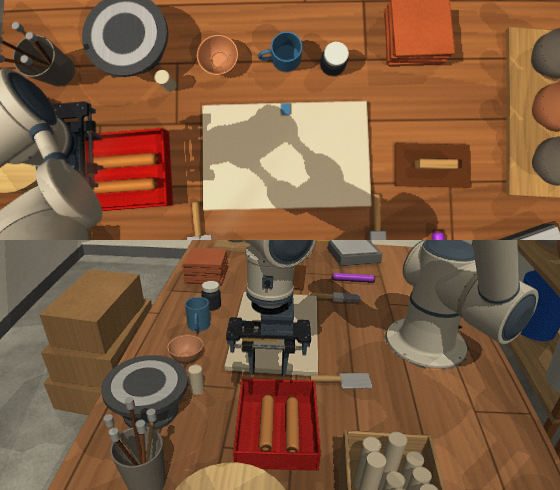

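The last picture shows both pins lying in the crate, at (266,422) and (293,422) in the side half. The slab is empty except for the tile at (286,108), the board is flat on the bench at (433,165), and everything else is where it was. The gripper is clear, so I'll hand in.

```bash
python3 -c "
from rig import sign_off
print(sign_off())"
```

```text
the job is handed in; nothing more can be done
None
```

I rolled both pins a little over half a turn under the board. Both lifted it by more than 1.5 mm, so both are now in the red crate.

| Pin | Roll under the board | Lift measured | Result |
|---|---|---|---|
| Right | about 55 mm | about 2.1 mm | scrap |
| Left | about 52 mm | about 2.75 mm | scrap |

**Final check:** the last images (t ≈ 60.6 s of 72 s) show both pins in the crate and the board flat on the bench, clear of the slab. The tile and the other things are where they were, and the gripper is clear. I gave no verdict-dependent step after that, as hand-in reports none.

**What went wrong or disagreed:**
- **Dropped board:** the fingertips sit more than 20 mm behind the stated tool point, so my first grip was too shallow. The board slipped and fell tilted onto the right pin. I regripped it, set it flat on the bench, regripped it square and carried on.
- **Right pin rolled back:** in two early partial rolls I lost contact and the pin rolled back to its flat. A camera check showed it at its starting place, and the third roll kept contact throughout.
- **Force above the suggested range:** the rolling force was mostly 8–15 N rather than 3–8 N. At step ends it peaked at about 23 N on the left pin and 21 N on the right, under the 25 N limit. I did not read the force between steps or when the board fell.
- **Off-centre pin grip:** the gripper closed to 24–26 mm on the 30 mm pins, so it held them above centre. Both stayed in the grip.

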